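# Turn the order of the sample vials round for the next run

### The arm

A 6-joint arm with a two-finger parallel gripper is mounted at the origin on a cart in front of the work surface, level with it; the furniture and walls round the work are solid. World frame = base frame: x ahead of the robot, y to its left, z up, the work surface at z = 0. Lengths are in m, angles in rad, forces in N, time in s.
With the tool pointing down it reaches from about 0.225 to 0.875 m from the base axis. Payload 3.4 kg.
Tool frame: the origin (TCP) lies at the very end of the fingers, on their centre line; the grasp point (between the pads) lies 19 mm behind it; z points along the fingers, x is the direction in which the jaws open and shut, and the axes are right-handed (so a half turn about z gives the same grasp; the last joint's range is limited). The gripper opens to 85 mm and grips with 20 to 120 N. Pads are 22 mm wide; open, the fingers measure 114 mm over their backs; the gripper's body (76 mm by 85 mm) begins 54 mm behind the grasp point. The pads swing forward as they close: fully open they stand 13 mm farther back than shut.
Start: joints at [-1.451, 0.276, 1.505, -0, 1.361, -0.121], TCP at [0.137, -0.558, 0.231] pointing down, gripper open.
Joint ranges: [-2.89, 2.89], [-0.75, 2.08], [0.22, 2.7], [-1.18, 4.32], [0.11, 2.71], [-2.7, 2.7]. Speed limits (rad/s): [2.57, 2.57, 3.14, 3.14, 3.14, 3.14].

### API

Orientations are given as a unit quaternion [w, x, y, z].
In Python, from rig import manip gives the robot as it stands.
- The arm moves only by the tool carry_out, never from a script. Its argument "series" is a list of rows, each a list of 2 entries, a list of its own where there are three numbers: the shift along the tool's x, y, z in mm, then the turn about the tool's z in degrees. A call has 1 to 10 rows; each row shifts and turns the pose as measured when the row begins, along the tool's axes as they then stand; what a row does not reach is not made up. A row lasts 1/12 s, in which the tool goes at most 41.7 mm and 7.16 degrees, less where a joint would pass 70% of its speed; a pose out of reach is approached as far as the arm can. A call is refused whole if a number of a shift passes 41.7 or a number of a turn 7.16, either way. A call with a gripper value outside its range is refused whole. "fingers" is the finger opening in mm, from 0 to 85.4, set as the call begins (left out, the last holds). The fingers move at their own pace and stop on an object; "squeeze" is the grip in N (left out, the last holds). Time passes only in rows, so rows that do not move let the fingers close. It gives the time, the measured TCP pose, the force and the opening at its end, in the units of the state.
- manip.get_state(): the state, without advancing time (a new reading comes with each control period).
- manip.get_image(name): name is "scene" or "top"; returns a dict with "frame" (384x512x3 uint8, blue, green, red), "K" (3x3 intrinsics, pixels), "k1" (the pictures are not rectified: a ray, as slopes to the right and down, at radius r is drawn at 1 + k1 r^2 times it, then the intrinsics apply), "rvec" (rotation vector, rad) and "tvec" (3), from world to camera coordinates, as OpenCV has them. Camera axes: x right, y down, z forward; pixel columns grow to the right and rows downward; lengths in m; the calibration is good to about 2 mm. A picture is of the moment at which its call begins. There is no depth.
- manip.sign_off(): hands the job in, once; it reports no verdict.
The state is a dict: "clock": time; "qpos": joint angles; "qd": joint speeds; "effort": joint torques, N m; "position": TCP position; "ee_rot": TCP orientation; "contact_force": force on the tool from outside, world axes, zero at the start; "moment": the same for the moment, N m; "width": finger opening in m.
Only numpy, scipy, OpenCV 4.12 (cv2) and the standard library are available. Lean on these libraries where they do the work, as an engineer would, in place of code of your own. Each camera call takes 0.05 s, during which the arm holds its last target. There are 200 camera calls.

### The job

The next run starts with the last sample, so move the four vials from their coloured seats on the grey rack into the pockets of the empty purple rack in reverse order: the vial that stood leftmost on the grey rack goes into the rightmost pocket, the second from the left into the second from the right, and so on (left and right as the robot sees them, facing the bench). Set each vial down standing upright on the floor of its pocket, without dropping any or tipping any over.

Things in the scene. Friction and masses are not known exactly. Their poses are not given: they have to be found in the camera images.
- old_rack: the old rack: low grey rail 58 x 192 x 6 mm, fixed to the bench, carrying the four coloured seats in a row at x = 0, y = +66, +22, -22, -66 mm; end cheeks 20 mm high. Origin: centre of its underside; y along the row towards the robot's left (turned -0.1 to 0.45 rad), z up. Beware tall instruments: 205 mm high at x > 0.45, y 0.03 to 0.24; 255 mm at x > 0.58, y < -0.22 (world, m).
- new_rack: the new rack, empty: purple block 54 x 192 x 20 mm, fixed to the bench, with four round pockets 37 mm wide and 14 mm deep (pale floor 6 mm above the underside) centred at x = 0, y = +66, +22, -22, -66 mm. Origin: centre of its underside; y along the row towards the robot's left (turned -0.1 to 0.45 rad), x across it, z up. Stands left or right of the old rack.
- seat_red: red seat: open square cup, 42 x 42 x 14 mm, walls 4 mm, floor 4 mm thick (so its vial stands 10 mm above the bench), fixed on the old rack in one of its four places. Marks where the red vial stood at the start. Origin: centre of its underside, 6 mm above the bench; axes as the old rack's.
- vial_red: red-capped vial: upright glass vial 22 mm in diameter and 59 mm tall with a red cap on its top 15 mm and a red band round the body; 20 to 45 g, rigid. Origin: centre of its underside, z up through the cap. Starts loose, in the middle of the red seat. Grip it across the 22 mm diameter, 35 to 55 mm above its underside.
- seat_yellow: yellow seat: open square cup, 42 x 42 x 14 mm, walls 4 mm, floor 4 mm thick (so its vial stands 10 mm above the bench), fixed on the old rack in one of its four places. Marks where the yellow vial stood at the start. Origin: centre of its underside, 6 mm above the bench; axes as the old rack's.
- vial_yellow: yellow-capped vial: upright glass vial 22 mm in diameter and 59 mm tall with a yellow cap on its top 15 mm and a yellow band round the body; 20 to 45 g, rigid. Origin: centre of its underside, z up through the cap. Starts loose, in the middle of the yellow seat. Grip it across the 22 mm diameter, 35 to 55 mm above its underside.
- seat_green: green seat: open square cup, 42 x 42 x 14 mm, walls 4 mm, floor 4 mm thick (so its vial stands 10 mm above the bench), fixed on the old rack in one of its four places. Marks where the green vial stood at the start. Origin: centre of its underside, 6 mm above the bench; axes as the old rack's.
- vial_green: green-capped vial: upright glass vial 22 mm in diameter and 59 mm tall with a green cap on its top 15 mm and a green band round the body; 20 to 45 g, rigid. Origin: centre of its underside, z up through the cap. Starts loose, in the middle of the green seat. Grip it across the 22 mm diameter, 35 to 55 mm above its underside.
- seat_blue: blue seat: open square cup, 42 x 42 x 14 mm, walls 4 mm, floor 4 mm thick (so its vial stands 10 mm above the bench), fixed on the old rack in one of its four places. Marks where the blue vial stood at the start. Origin: centre of its underside, 6 mm above the bench; axes as the old rack's.
- vial_blue: blue-capped vial: upright glass vial 22 mm in diameter and 59 mm tall with a blue cap on its top 15 mm and a blue band round the body; 20 to 45 g, rigid. Origin: centre of its underside, z up through the cap. Starts loose, in the middle of the blue seat. Grip it across the 22 mm diameter, 35 to 55 mm above its underside.

How it is judged:
By the outcome, as a careful person would: the job done as asked, in the order asked, and still so for the second after the job is handed in, with the robot touching nothing.
It also fails if it takes over 136 s, if anything falls off the work surface, if the arm or the gripper's body presses on something with over 40 N, if the wrist force passes 120 N, or if a joint passes its speed limit or range.

## Working session

There is one attempt and no reset: what is moved stays moved. The work goes in short steps, Python scripts to look and compute and a tool call to move; the robot and the scene stay as the last step left them, time stands still between calls to the robot, and variables do not carry over. Pictures are saved under pics/ and viewed, about 12 in all and at most 16, crops included, and the job is handed in when it is done.

Besides the shell and the picture viewer there is one more tool, called after "Emit:" in YAML: its name, and indented under it one key for each argument. carry_out: Moves the arm, as the interface text tells. Its arguments: {"type":"object","properties":{"series":{"type":"array","items":{"type":"array"}},"fingers":{"type":"number"},"squeeze":{"type":"number"}},"required":["series"]}

```bash
mkdir -p pics
cat > h.py <<'E'
import numpy as np, cv2
from rig import manip
def grab(n,f=None):
    im=manip.get_image(n)
    if f: cv2.imwrite('pics/'+f,im['frame'])
    return im
def cast(im,uv,z):
    K=np.array(im['K'],float);k1=float(im['k1'])
    R,_=cv2.Rodrigues(np.array(im['rvec'],float));t=np.array(im['tvec'],float).ravel()
    p=cv2.undistortPoints(np.array(uv,float).reshape(-1,1,2),K,np.array([k1,0,0,0,0.]),).reshape(-1,2)
    d=np.c_[p,np.ones(len(p))]@R; c=-R.T@t
    return c+d*((z-c[2])/d[:,2])[:,None]
def proj(im,P):
    return cv2.projectPoints(np.array(P,float).reshape(-1,1,3),np.array(im['rvec'],float),np.array(im['tvec'],float),np.array(im['K'],float),np.array([float(im['k1']),0,0,0,0]))[0].reshape(-1,2)
E
python3 - <<'E'
from h import *
for n in('scene','top'):
    im=grab(n,n+'0.png');R,_=cv2.Rodrigues(np.array(im['rvec'],float));print(n,-R.T@np.array(im['tvec']).ravel(),im['k1'],np.array(im['K'])[0,0])
s=manip.get_state();print(s)
E
```

```text
scene [-0.15537576  0.77013794  1.15024589] -0.10018857753856636 430.14693927609244
top [0.41896958 0.04499796 0.99083405] 0.030760274406966714 358.8612225095545
{'clock': 0.1, 'qpos': array([-1.45099510e+00,  2.76539105e-01,  1.50598909e+00,  1.36078431e-05,
        1.36068413e+00, -1.21022024e-01]), 'qd': array([ 0.0013121 , -0.00307023, -0.00280255,  0.00034319,  0.00063394,
       -0.0006207 ]), 'effort': array([ 7.05063812e-04, -4.17700124e+01, -2.46406263e+01, -2.03965074e-04,
        5.84721740e-03,  4.69510852e-06]), 'position': array([ 0.13707128, -0.55795534,  0.23052896]), 'ee_rot': array([-5.77691450e-04,  7.86923955e-01, -6.17049457e-01, -5.67583422e-04]), 'contact_force': array([-0.364271  , -0.92405084,  0.31716637]), 'moment': array([ 0.00937704, -0.00825983, -0.06223393]), 'width': 0.08529868542977471}
```

View pics/top0.png

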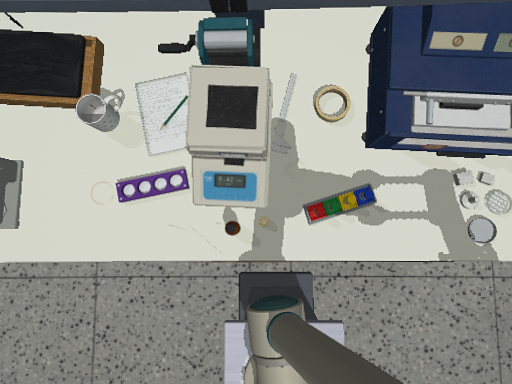

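View pics/scene0.png

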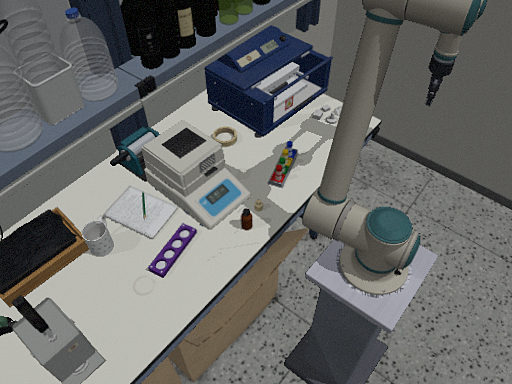

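The top view shows the old rack at (340,204), ordered red, green, yellow, blue from left to right. The purple rack is at (152,184) with four pale pockets. The balance stands between them.

Run:
```python
from h import *
T=grab('top');S=grab('scene')
a=cv2.resize(T['frame'][175:235,295:385],None,fx=8,fy=8,interpolation=cv2.INTER_CUBIC)
cv2.imwrite('pics/crop_old.png',a)
b=cv2.resize(S['frame'][135:195,260:310],None,fx=8,fy=8,interpolation=cv2.INTER_CUBIC)
cv2.imwrite('pics/crop_olds.png',b)
# purple
for n,im in(('top',T),('scene',S)):
    hsv=cv2.cvtColor(im['frame'],cv2.COLOR_BGR2HSV)
    m=cv2.inRange(hsv,(128,90,40),(155,255,255))
    c,h=cv2.findContours(m,cv2.RETR_CCOMP,cv2.CHAIN_APPROX_NONE)
    i=max(range(len(c)),key=lambda i:cv2.contourArea(c[i]))
    w=cast(im,c[i].reshape(-1,2),0.020)[:,:2]
    print(n,cv2.minAreaRect((w*1000).astype(np.float32)))
    for j in range(len(c)):
        if h[0][j][3]==i and cv2.contourArea(c[j])>10:
            w=cast(im,c[j].reshape(-1,2),0.020)[:,:2]*1000
            print('  hole',cv2.minEnclosingCircle(w.astype(np.float32)))
    for k,lo,hi in(('red',(0,140,60),(8,255,255)),('green',(50,120,30),(80,255,255)),('yel',(20,140,60),(32,255,255)),('blue',(105,160,60),(122,255,255))):
        m=cv2.inRange(hsv,lo,hi)
        x0,x1,y0,y1=(295,385,175,235) if n=='top' else (262,305,135,192)
        mm=np.zeros_like(m);mm[y0:y1,x0:x1]=m[y0:y1,x0:x1]
        c2,_=cv2.findContours(mm,cv2.RETR_EXTERNAL,cv2.CHAIN_APPROX_NONE)
        c2=[q for q in c2 if cv2.contourArea(q)>12]
        for q in c2:
            (u,v),sz,an=cv2.minAreaRect(q); print('  ',k,u,v,sz,an,cv2.contourArea(q),cast(im,[(u,v)],.02)[0][:2])
```

```text
top ((520.767822265625, 356.2053527832031), (53.8724479675293, 192.89511108398438), 11.369548797607422)
  hole ((507.62310791015625, 418.8520812988281), 20.192550659179688)
  hole ((515.9596557617188, 375.02154541015625), 20.705631256103516)
  hole ((524.9620971679688, 333.0032653808594), 20.726207733154297)
  hole ((533.2003173828125, 289.7169189453125), 21.009498596191406)
   red 316.35003662109375 211.05003356933594 (14.862702369689941, 15.811387062072754) 71.56504821777344 212.0 [ 0.44718823 -0.09104568]
   green 331.95001220703125 205.8500213623047 (14.862702369689941, 15.811386108398438) 71.56504821777344 211.5 [ 0.46092753 -0.13299748]
   yel 347.6499938964844 200.95001220703125 (15.495158195495605, 16.4438419342041) 71.56504821777344 225.5 [ 0.47385158 -0.17513081]
   blue 364.1787109375 195.40048217773438 (15.135137557983398, 17.556758880615234) 70.34617614746094 221.0 [ 0.48849517 -0.21942809]
scene ((512.74658203125, 360.25927734375), (61.27397537231445, 197.43060302734375), 11.81212329864502)
  hole ((500.93218994140625, 422.4502258300781), 19.702686309814453)
  hole ((51
[... 257 characters left out ...]
30207920074463) 6.340191841125488 24.0 [ 0.44027479 -0.08858909]
   red 278.5 168.0 (6.0, 5.0) 90.0 23.0 [ 0.4646779  -0.12719191]
   green 286.0 170.0 (3.2879798412323, 8.219949722290039) 9.462321281433105 14.0 [ 0.43743249 -0.13616834]
   green 281.5 160.5 (5.0, 5.0) 90.0 20.5 [ 0.4791133 -0.1649485]
   yel 288.70001220703125 161.59999084472656 (4.4721360206604, 8.497057914733887) 26.56505012512207 23.0 [ 0.45496901 -0.17699673]
   yel 285.0 152.0 (6.0, 4.0) 90.0 22.5 [ 0.49575919 -0.20950634]
   blue 293.17572021484375 153.44595336914062 (3.452378749847412, 7.39795446395874) 9.462321281433105 14.0 [ 0.46717536 -0.22246338]
   blue 289.0 144.0 (6.0, 4.0) 90.0 18.0 [ 0.50990051 -0.25472809]
```

View pics/crop_old.png

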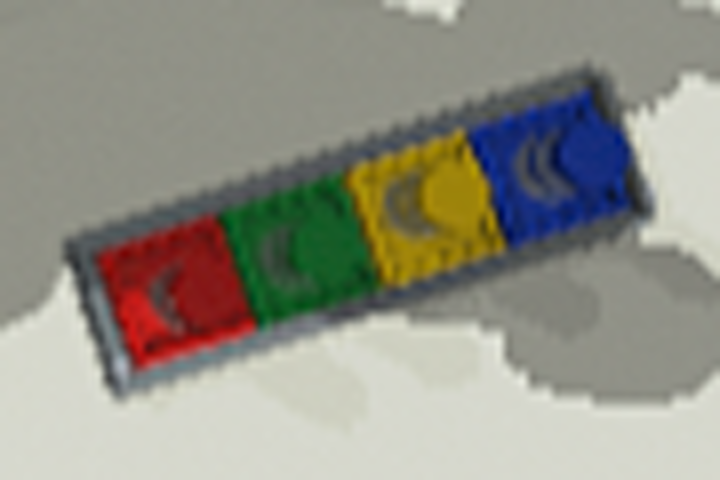

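View pics/crop_olds.png

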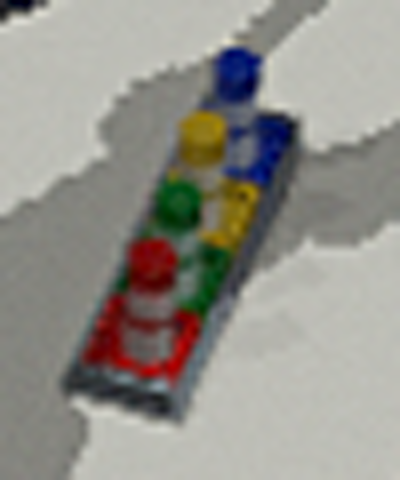

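The old rack's seats are at about red (447,-91), green (461,-133), yellow (474,-175) and blue (488,-217) mm, yaw about 0.31. The new rack is at about (520,356) mm, yaw about 0.20. I'll write a planner that prints the rows, then move.

```bash
cat > plan.py <<'E'
# usage: plan.py yawdeg "x,y,z" ["x,y,z" ...]  (mm) : prints rows, in tool mm / deg, from the measured pose
import sys,math
from h import *
from scipy.spatial.transform import Rotation as Ro
s=manip.get_state();q=np.array(s['ee_rot']);R=Ro.from_quat(q[[1,2,3,0]])
p=np.array(s['position'])*1000;X=R.as_matrix()
yaw=math.degrees(math.atan2(X[1,0],X[0,0]));ty=float(sys.argv[1])
print('t %.1f'%s['clock'],'pos',p.round(1),'yaw %.1f'%yaw,'tilt',X[:,2].round(3),'F',np.array(s['contact_force']).round(1),'w %.1f'%(s['width']*1e3))
for a in sys.argv[2:]:
    t=np.array([float(v) for v in a.split(',')]);d=t-p
    n=max(1,math.ceil(np.linalg.norm(d)/40),math.ceil(abs(ty-yaw)/7.1));rows=[]
    for k in range(n):
        st=(t-p)/(n-k);w=(yaw-ty)/(n-k)
        c=math.cos(math.radians(yaw));sn=math.sin(math.radians(yaw))
        r=[round(st[0]*c+st[1]*sn),round(st[0]*sn-st[1]*c),round(-st[2])];w=round(w,1)
        p=p+np.array([r[0]*c+r[1]*sn,r[0]*sn-r[1]*c,-r[2]]);yaw-=w
        rows.append([r,w])
    print(a,len(rows),str(rows).replace(' ',''))
E
python3 - <<'E'
from h import *
T=grab('top');S=grab('scene')
print('caps top',cast(T,[(321.3,211.5),(337,206),(351.5,199),(369,193.5)],.069)[:,:2].round(3))
print('caps scene',cast(S,[(278.5,168),(281.5,160.5),(285,152),(289,144)],.064)[:,:2].round(3))
E
python3 plan.py 18 447,-91,200
```

```text
caps top [[ 0.445 -0.097]
 [ 0.458 -0.137]
 [ 0.476 -0.174]
 [ 0.49  -0.218]]
caps scene [[ 0.441 -0.092]
 [ 0.454 -0.129]
 [ 0.47  -0.171]
 [ 0.484 -0.215]]
t 0.3 pos [ 137.1 -558.3  231. ] yaw -76.2 tilt [-0.     0.001 -1.   ] F [ 0.2 -0.6  0.9] w 85.4
447,-91,200 15 [[[-25,-27,2],-6.3],[[-22,-30,2],-6.3],[[-19,-32,2],-6.3],[[-15,-34,2],-6.3],[[-11,-36,2],-6.3],[[-7,-37,2],-6.3],[[-3,-37,2],-6.3],[[1,-37,2],-6.3],[[5,-37,2],-6.3],[[9,-36,2],-6.3],[[13,-35,2],-6.2],[[17,-34,2],-6.3],[[20,-32,2],-6.2],[[24,-29,3],-6.3],[[27,-27,2],-6.2]]
```

Emit:
carry_out:
  series:
    - [[-25,-27,2],-6.3]
    - [[-22,-30,2],-6.3]
    - [[-19,-32,2],-6.3]
    - [[-15,-34,2],-6.3]
    - [[-11,-36,2],-6.3]
    - [[-7,-37,2],-6.3]
    - [[-3,-37,2],-6.3]
    - [[1,-37,2],-6.3]
    - [[5,-37,2],-6.3]
    - [[9,-36,2],-6.3]
  fingers: 60

```text
clock: 1.13
position: [0.3408, -0.2404, 0.2076]
ee_rot: [0.003, 0.995, -0.096, 0.001]
contact_force: [1.3, -1.4, -0.5]
width: 0.0599
```

```bash
python3 plan.py 18 446,-92,160
```

```text
t 1.1 pos [ 340.8 -240.4  207.6] yaw -11.0 tilt [ 0.001 -0.007 -1.   ] F [ 1.3 -1.4 -0.5] w 59.9
446,-92,160 5 [[[15,-33,10],-5.8],[[18,-32,9],-5.8],[[21,-29,10],-5.8],[[24,-27,9],-5.8],[[28,-25,10],-5.8]]
```

Emit:
carry_out:
  series:
    - [[15,-33,10],-5.8]
    - [[18,-32,9],-5.8]
    - [[21,-29,10],-5.8]
    - [[24,-27,9],-5.8]
    - [[28,-25,10],-5.8]
    - [[0,0,0],0]

```text
clock: 1.63
position: [0.4517, -0.0776, 0.1588]
ee_rot: [0.005, 0.985, 0.173, 0.004]
contact_force: [0.1, -0.4, -0.5]
width: 0.0603
```

```bash
python3 plan.py 18 446,-92,90 446,-92,36
```

```text
t 1.6 pos [451.7 -77.6 158.8] yaw 20.0 tilt [ 0.009 -0.008 -1.   ] F [ 0.1 -0.4 -0.5] w 60.3
446,-92,90 2 [[[-5,6,34],1.0],[[-5,6,35],1.0]]
446,-92,36 2 [[[0,0,27],-0.0],[[0,0,27],-0.0]]
```

Emit:
carry_out:
  series:
    - [[-4,5,12],1.0]
    - [[-4,5,20],1.0]
    - [[-2,2,20],0]
    - [[0,0,10],0]
    - [[0,0,0],0]
    - [[0,0,0],0]

```text
clock: 2.13
position: [0.4487, -0.0905, 0.0954]
ee_rot: [0.005, 0.987, 0.159, 0.005]
contact_force: [-0.3, -0.8, 0.1]
width: 0.0602
```

```bash
python3 plan.py 18 446,-92,36
python3 - <<'E'
from h import *
im=grab('scene');a=cv2.resize(im['frame'][110:200,230:330],None,fx=6,fy=6,interpolation=cv2.INTER_CUBIC)
cv2.imwrite('pics/pre1.png',a)
E
```

```text
t 2.1 pos [448.7 -90.5  95.4] yaw 18.3 tilt [ 0.011 -0.009 -1.   ] F [-0.3 -0.8  0.1] w 60.2
446,-92,36 2 [[[-2,0,30],0.2],[[-1,1,29],0.1]]
```

View pics/pre1.png

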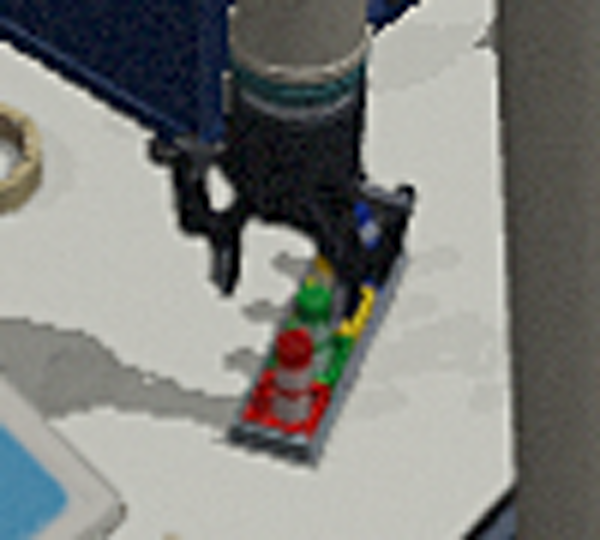

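The open fingers straddle the red cap (crop 293,345), with tips at about (230,290) and (350,290). The alignment looks good, so I'm going down.

Emit:
carry_out:
  series:
    - [[-1,1,15],0]
    - [[-1,0,20],0]
    - [[0,0,14],0]
    - [[0,0,6],0]
    - [[0,0,0],0]

```text
clock: 2.6
position: [0.4529, -0.0955, 0.0445]
ee_rot: [0.009, 0.987, 0.158, 0.011]
contact_force: [-0.0, 0.2, 0.9]
width: 0.0598
```

Emit:
carry_out:
  series:
    - [[0,0,0],0]
    - [[0,0,0],0]
    - [[0,0,0],0]
    - [[0,0,0],0]
    - [[0,0,0],0]
    - [[0,0,0],0]
  fingers: 10
  squeeze: 30

```text
clock: 3.1
position: [0.4555, -0.0966, 0.0487]
ee_rot: [0.011, 0.987, 0.158, 0.014]
contact_force: [-0.2, 0.3, -1.0]
width: 0.0218
```

```bash
python3 plan.py 18 446,-92,80
```

```text
t 3.1 pos [455.5 -96.6  48.7] yaw 18.2 tilt [ 0.031 -0.017 -0.999] F [-0.2  0.3 -1. ] w 21.8
446,-92,80 1 [[[-8,-7,-31],0.2]]
```

Red is gripped at 21.8 mm. The pose drifts while holding (up, with the tilt growing), so I'll lift now and watch how the tilt behaves.

```bash
cat > plan.py <<'E'
# usage: plan.py yawdeg "x,y,z" ["x,y,z" ...]  (mm) : prints rows, in tool mm / deg, from the measured pose
import sys,math
from h import *
from scipy.spatial.transform import Rotation as Ro
s=manip.get_state();q=np.array(s['ee_rot']);R=Ro.from_quat(q[[1,2,3,0]])
p=np.array(s['position'])*1000;X=R.as_matrix()
Y=lambda R:math.degrees(math.atan2(R.as_matrix()[1,0],R.as_matrix()[0,0]))
ty=float(sys.argv[1])
print('t %.1f'%s['clock'],'pos',p.round(1),'yaw %.1f'%Y(R),'tilt mrad',(X[:2,2]*1e3).round(1),'F',np.array(s['contact_force']).round(1),'w %.1f'%(s['width']*1e3),'q',np.array(s['qpos']).round(3),'qd',np.array(s['qd']).round(3))
for a in sys.argv[2:]:
    t=np.array([float(v) for v in a.split(',')])
    n=max(1,math.ceil(np.linalg.norm(t-p)/40),math.ceil(abs(ty-Y(R))/7));rows=[]
    for k in range(n):
        r=(R.inv().apply((t-p)/(n-k))).round().astype(int);w=round((Y(R)-ty)/(n-k),1)
        p=p+R.apply(r);R=R*Ro.from_euler('z',w,degrees=True);rows.append([r.tolist(),w])
    print(a,len(rows),str(rows).replace(' ',''))
E
python3 plan.py 18 452,-94,150
```

```text
t 3.1 pos [455.5 -96.6  48.7] yaw 18.2 tilt mrad [ 30.6 -16.8] F [-0.2  0.3 -1. ] w 21.8 q [-0.355  0.285  2.023 -0.007  0.798 -0.667] qd [ 0.002 -0.009 -0.004  0.001 -0.001 -0.   ]
452,-94,150 3 [[[0,0,-34],0.1],[[0,-1,-34],0.1],[[0,0,-33],0.0]]
```

Emit:
carry_out:
  series:
    - [[0,0,-15],0]
    - [[0,0,-34],0]
    - [[0,0,-34],0]
    - [[0,0,-34],0]
    - [[0,0,-34],0]

```text
clock: 3.52
position: [0.4458, -0.0919, 0.1983]
ee_rot: [0.006, 0.987, 0.158, 0.006]
contact_force: [0.4, -0.3, -0.1]
width: 0.0211
```

```bash
python3 plan.py 18
```

```text
t 3.5 pos [445.8 -91.9 198.3] yaw 18.2 tilt mrad [13.6 -9.8] F [ 0.4 -0.3 -0.1] w 21.1 q [-0.353  0.109  1.808 -0.005  1.208 -0.668] qd [ 4.000e-03 -3.810e-01 -6.900e-01  5.000e-03  1.075e+00 -1.000e-03]
```

Emit:
carry_out:
  series:
    - [[0,0,-34],0]
    - [[0,0,-34],0]
    - [[0,0,0],0]

```text
clock: 3.77
position: [0.4475, -0.0918, 0.2769]
ee_rot: [0.009, 0.987, 0.158, 0.012]
contact_force: [0.7, -0.5, 0.7]
width: 0.0212
```

```bash
python3 plan.py 14.8 490,130,305
```

```text
t 3.8 pos [447.5 -91.8 276.9] yaw 18.2 tilt mrad [ 27.4 -14.4] F [ 0.7 -0.5  0.7] w 21.2 q [-0.352  0.054  1.672 -0.004  1.386 -0.669] qd [ 0.002  0.017  0.078  0.003 -0.04  -0.   ]
490,130,305 6 [[[18,-33,-5],0.6],[[18,-33,-5],0.6],[[18,-33,-5],0.6],[[17,-33,-5],0.5],[[17,-34,-5],0.6],[[17,-34,-5],0.5]]
```

```bash
python3 plan.py 11.5 533,293,300
python3 - <<'E'
from h import *
im=grab('scene');p=proj(im,np.array(manip.get_state()['position']))[0].astype(int);print(p)
a=cv2.resize(im['frame'][p[1]-60:p[1]+45,p[0]-50:p[0]+50],None,fx=5,fy=5,interpolation=cv2.INTER_CUBIC)
cv2.imwrite('pics/held1.png',a)
E
```

```text
t 3.8 pos [447.5 -91.8 276.9] yaw 18.2 tilt mrad [ 27.4 -14.4] F [ 0.7 -0.5  0.7] w 21.2 q [-0.352  0.054  1.672 -0.004  1.386 -0.669] qd [ 0.002  0.017  0.078  0.003 -0.04  -0.   ]
533,293,300 10 [[[20,-34,-3],0.7],[[20,-34,-3],0.7],[[19,-34,-3],0.7],[[19,-35,-2],0.7],[[19,-35,-3],0.7],[[18,-35,-2],0.6],[[18,-35,-3],0.7],[[17,-35,-2],0.6],[[17,-36,-3],0.7],[[16,-36,-2],0.6]]
[279 120]
```

View pics/held1.png

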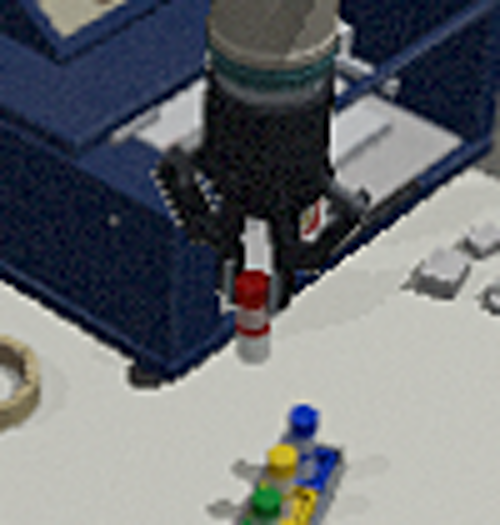

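Red hangs upright in the fingers, with its cap at (250,285) in the crop. Moving to the purple rack over the balance.

Emit:
carry_out:
  series:
    - [[10,-17,-6],0.7]
    - [[20,-34,-6],0.7]
    - [[20,-34,-6],0.7]
    - [[20,-35,-5],0.7]
    - [[19,-35,-3],0.7]
    - [[18,-35,-2],0.6]
    - [[18,-35,0],0.7]
    - [[17,-35,0],0.6]
    - [[17,-36,0],0.7]
    - [[8,-20,0],0.6]

```text
clock: 4.65
position: [0.5248, 0.2677, 0.2859]
ee_rot: [0.01, 0.996, 0.092, 0.003]
contact_force: [-0.4, -0.6, -0.2]
width: 0.0212
```

```bash
python3 plan.py 11.5 533,293,300
```

```text
t 4.7 pos [524.8 267.7 285.9] yaw 10.5 tilt mrad [  7.7 -18.6] F [-0.4 -0.6 -0.2] w 21.2 q [ 0.366  0.274  1.374 -0.02   1.493  0.184] qd [ 0.397  0.26  -0.297 -0.051  0.109  0.518]
533,293,300 1 [[[13,-23,-15],-1.0]]
```

Emit:
carry_out:
  series:
    - [[3,-8,0],-0.5]
    - [[2,-6,0],-0.5]
    - [[2,-4,10],0]
    - [[0,0,20],0]
    - [[0,0,25],0]
    - [[0,0,25],0]
    - [[0,0,25],0]
    - [[0,0,25],0]
    - [[0,0,15],0]
    - [[0,0,8],0]

```text
clock: 5.48
position: [0.5254, 0.2772, 0.1177]
ee_rot: [0.013, 0.995, 0.101, -0.002]
contact_force: [-0.7, -1.0, -0.7]
width: 0.0216
```

```bash
python3 plan.py 11.5 533,292,90
```

```text
t 5.5 pos [525.4 277.2 117.7] yaw 11.6 tilt mrad [ -0.5 -26.3] F [-0.7 -1.  -0.7] w 21.6 q [ 0.383  0.393  1.625 -0.027  1.134  0.192] qd [-0.031  0.085  0.178 -0.008 -0.23  -0.003]
533,292,90 1 [[[11,-14,27],0.1]]
```

Emit:
carry_out:
  series:
    - [[3,-4,4],0]
    - [[3,-4,6],0]
    - [[3,-4,6],0]
    - [[2,-3,4],0]
    - [[0,0,0],0]

```text
clock: 5.9
position: [0.5336, 0.2911, 0.0947]
ee_rot: [0.014, 0.995, 0.099, -0.002]
contact_force: [0.5, -0.1, -1.0]
width: 0.0214
```

```bash
python3 plan.py 11.5 533,293,60;  python3 - <<'E'
from h import *
im=grab('scene');p=proj(im,np.array(manip.get_state()['position']))[0].astype(int);print(p)
a=cv2.resize(im['frame'][p[1]-50:p[1]+55,p[0]-50:p[0]+50],None,fx=5,fy=5,interpolation=cv2.INTER_CUBIC)
cv2.imwrite('pics/place1.png',a)
E
```

```text
t 5.9 pos [533.6 291.1  94.7] yaw 11.4 tilt mrad [ -2.2 -27.9] F [ 0.5 -0.1 -1. ] w 21.4 q [ 0.4    0.434  1.62  -0.028  1.101  0.214] qd [ 0.    -0.006 -0.014 -0.007  0.007 -0.001]
533,293,60 1 [[[0,-3,35],-0.1]]
[180 217]
```

View pics/place1.png

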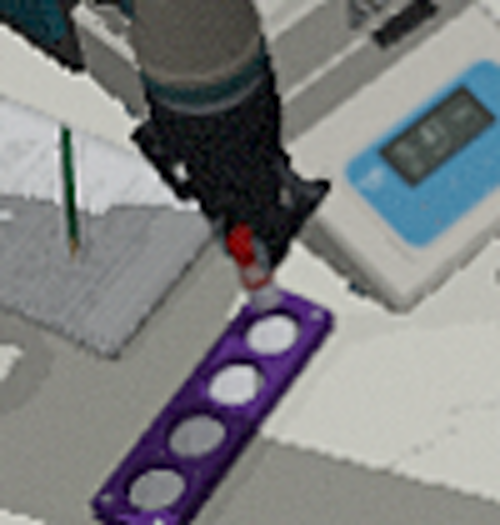

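Run:
```python
from h import *
from scipy.spatial.transform import Rotation as Ro
im=grab('scene');s=manip.get_state();p=np.array(s['position']);q=np.array(s['ee_rot']);z=Ro.from_quat(q[[1,2,3,0]]).as_matrix()[:,2]
f=lambda d:((proj(im,p+z*d)[0]-[130,167])*5).round()
for d in(-.1,-.02,0,.038):print(d,f(d))
```

```text
-0.1 [225. 150.]
-0.02 [247. 232.]
0 [252. 251.]
0.038 [261. 286.]
```

Run:
```python
from h import *
im=grab('scene')
a=cv2.resize(im['frame'][200:245,160:210],None,fx=12,fy=12,interpolation=cv2.INTER_CUBIC)
p=np.array(manip.get_state()['position'])
f=lambda P:((proj(im,P)[0]-[160,200]+.5)*12).round().astype(int)
b=p+[0,0,-.038];print(f(b),f(b+[.02,0,0]),f(b+[0,-.02,0]),f(b+[0,0,.059]))
cv2.imwrite('pics/place1b.png',a)
```

```text
[271 299] [218 261] [324 252] [240 161]
```

View pics/place1b.png

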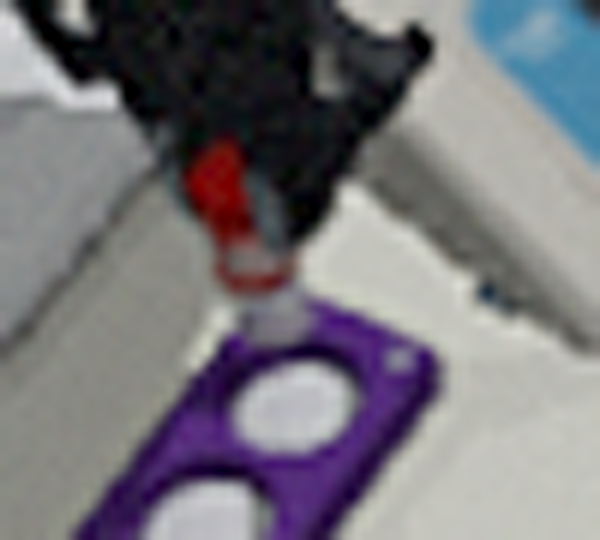

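```bash
python3 - <<'E'
from h import *
im=grab('scene');p=np.array(manip.get_state()['position']);print(p)
for z in(.05,.057,.062):print(cast(im,[(182.8,226.1)],z))
print('cap top',cast(im,[(179,213.3)],.057+.059))
hsv=cv2.cvtColor(im['frame'],cv2.COLOR_BGR2HSV)[200:245,160:210]
m=cv2.inRange(hsv,(0,130,60),(8,255,255))|cv2.inRange(hsv,(172,130,60),(180,255,255));print(m.any(1).nonzero()[0]+200)
for v in range(45):
    x=m[v].nonzero()[0]
    if len(x):print(v+200,x.min()+160,x.max()+160)
E
python3 plan.py 11.5 535,294,75
```

```text
[0.53335425 0.29063741 0.09566217]
[[0.53172315 0.29063251 0.05      ]]
[[0.52735168 0.29368322 0.057     ]]
[[0.5242292 0.2958623 0.062    ]]
cap top [[0.53408286 0.29238627 0.116     ]]
[211 212 213 214 215 216 217 218 219 223]
211 179 179
212 177 179
213 176 180
214 176 180
215 175 179
216 176 180
217 176 180
218 177 180
219 178 180
223 179 182
t 6.1 pos [533.4 290.6  95.7] yaw 11.4 tilt mrad [ -1.5 -27.9] F [0.4 0.6 0. ] w 21.0 q [ 0.4    0.432  1.62  -0.028  1.102  0.214] qd [-0.002 -0.003  0.003  0.001  0.002  0.001]
535,294,75 1 [[[2,-4,21],-0.1]]
```

Emit:
carry_out:
  series:
    - [[1,-1,8],0]
    - [[1,-1,12],0]
    - [[0,0,12],0]
    - [[0,0,6],0]
    - [[0,0,4],0]
    - [[0,0,2],0]

```text
clock: 6.6
position: [0.5367, 0.2929, 0.0517]
ee_rot: [0.013, 0.995, 0.099, 0.001]
contact_force: [0.6, -0.0, 0.3]
width: 0.0213
```

```bash
python3 plan.py 11.5 534,292,45
```

```text
t 6.6 pos [536.7 292.9  51.7] yaw 11.4 tilt mrad [  4.7 -25.4] F [ 0.6 -0.   0.3] w 21.3 q [ 0.401  0.478  1.667 -0.03   1.002  0.218] qd [-0.001  0.028  0.027  0.    -0.055  0.001]
534,292,45 1 [[[-3,0,7],-0.1]]
```

Emit:
carry_out:
  series:
    - [[-1,0,2],0]
    - [[-1,0,2],0]
    - [[0,0,2],0]
    - [[0,0,2],0]

```text
clock: 6.93
position: [0.5352, 0.2925, 0.0439]
ee_rot: [0.013, 0.995, 0.099, 0.002]
contact_force: [0.3, -0.4, 4.0]
width: 0.0209
```

```bash
python3 plan.py 11.5 534,292,44;  python3 - <<'E'
from h import *
im=grab('scene')
a=cv2.resize(im['frame'][195:240,155:210],None,fx=10,fy=10,interpolation=cv2.INTER_CUBIC)
cv2.imwrite('pics/place1c.png',a)
E
```

```text
t 6.9 pos [535.2 292.5  43.9] yaw 11.4 tilt mrad [  6.2 -24.9] F [ 0.3 -0.4  4. ] w 20.9 q [ 0.401  0.484  1.681 -0.03   0.981  0.219] qd [ 0.001  0.017  0.016 -0.001 -0.039  0.003]
534,292,44 1 [[[-1,0,0],-0.1]]
```

View pics/place1c.png

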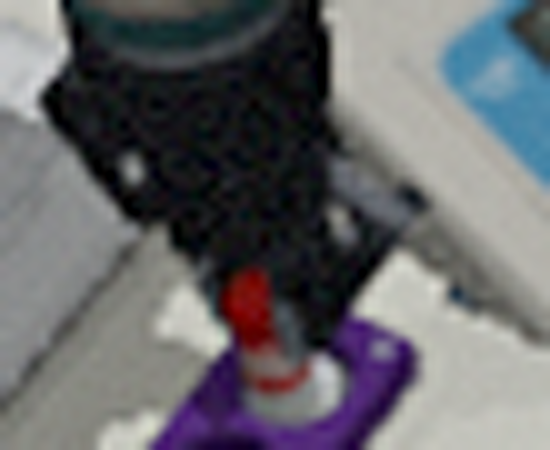

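Red is inside the pocket near its front edge. There is 4 N of contact at the predicted height, so it is on the floor. I'll release and then rise.

Emit:
carry_out:
  series:
    - [[0,0,0],0]
    - [[0,0,0],0]
    - [[0,0,0],0]
    - [[0,0,0],0]
  fingers: 56

```text
clock: 7.32
position: [0.5358, 0.2927, 0.0446]
ee_rot: [0.012, 0.995, 0.099, 0.003]
contact_force: [0.2, 0.8, -0.6]
width: 0.0561
```

Emit:
carry_out:
  series:
    - [[0,0,-10],0]
    - [[0,0,-25],0]
    - [[0,0,-30],0]
    - [[0,0,-30],0]
    - [[0,0,-20],0]
    - [[0,0,-5],0]
    - [[0,0,0],0]

```text
clock: 7.9
position: [0.534, 0.2954, 0.1719]
ee_rot: [0.013, 0.995, 0.099, 0.001]
contact_force: [0.6, -0.0, -0.1]
width: 0.0557
```

```bash
python3 plan.py 18 458,-134,300;  python3 - <<'E'
from h import *
im=grab('scene')
a=cv2.resize(im['frame'][195:240,155:210],None,fx=10,fy=10,interpolation=cv2.INTER_CUBIC)
cv2.imwrite('pics/rel1.png',a)
E
```

```text
t 7.9 pos [534.  295.4 171.9] yaw 11.4 tilt mrad [  5.5 -25. ] F [ 0.6 -0.  -0.1] w 55.7 q [ 0.406  0.369  1.516 -0.026  1.261  0.216] qd [-0.001 -0.022 -0.018 -0.002  0.007 -0.   ]
458,-134,300 12 [[[-13,34,-10],-0.6],[[-14,34,-10],-0.5],[[-14,34,-10],-0.6],[[-14,34,-10],-0.5],[[-15,34,-10],-0.6],[[-15,33,-10],-0.5],[[-15,33,-10],-0.6],[[-16,33,-10],-0.5],[[-16,33,-9],-0.6],[[-16,33,-10],-0.5],[[-16,33,-9],-0.6],[[-17,32,-10],-0.5]]
```

View pics/rel1.png

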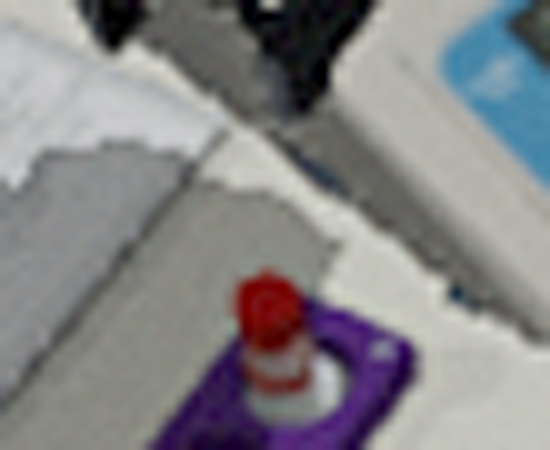

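Red stands upright in the rightmost pocket. Green is next: rise, then traverse.

Emit:
carry_out:
  series:
    - [[0,0,-20],0]
    - [[0,0,-35],0]
    - [[0,0,-35],0]
    - [[-7,17,-25],-0.5]
    - [[-14,34,-5],-0.5]
    - [[-14,35,-3],-0.5]
    - [[-14,35,-3],-0.6]
    - [[-15,35,-3],-0.5]
    - [[-15,35,-3],-0.6]
    - [[-15,35,-3],-0.6]

```text
clock: 8.78
position: [0.4874, 0.0543, 0.3002]
ee_rot: [0.014, 0.99, 0.14, -0.015]
contact_force: [1.2, -0.0, -0.2]
width: 0.056
```

```bash
python3 plan.py 18 458,-128,240
```

```text
t 8.8 pos [487.4  54.3 300.2] yaw 16.1 tilt mrad [-25.8 -31.7] F [ 1.2 -0.  -0.2] w 56.0 q [-0.007  0.131  1.527 -0.032  1.51  -0.286] qd [-0.936 -0.224  0.193 -0.03   0.027 -1.061]
458,-128,240 5 [[[-15,33,13],-0.4],[[-16,33,13],-0.4],[[-16,33,14],-0.4],[[-16,33,13],-0.3],[[-16,32,14],-0.4]]
```

Emit:
carry_out:
  series:
    - [[-15,33,5],-0.4]
    - [[-15,33,10],-0.4]
    - [[-15,32,14],-0.4]
    - [[-12,25,14],-0.3]
    - [[-8,18,14],-0.4]
    - [[-4,10,14],0]
    - [[-2,5,14],0]
    - [[0,0,10],0]
    - [[0,0,4],0]

```text
clock: 9.53
position: [0.4512, -0.1338, 0.1911]
ee_rot: [0.011, 0.988, 0.153, -0.025]
contact_force: [-0.3, -0.1, -0.1]
width: 0.0558
```

```bash
python3 plan.py 18 460,-133,110 460,-133,36
```

```text
t 9.5 pos [ 451.2 -133.8  191.1] yaw 17.5 tilt mrad [-46.2 -28.4] F [-0.3 -0.1 -0.1] w 55.8 q [-0.402  0.167  1.757 -0.047  1.249 -0.693] qd [-0.027  0.055  0.11  -0.008 -0.127 -0.002]
460,-133,110 3 [[[4,0,27],-0.2],[[4,0,27],-0.1],[[5,1,27],-0.2]]
460,-133,36 2 [[[2,-1,37],0.0],[[2,0,36],0.0]]
```

Emit:
carry_out:
  series:
    - [[3,0,8],0]
    - [[3,0,10],0]
    - [[3,0,10],0]
    - [[3,0,10],0]
    - [[1,0,10],0]
    - [[1,0,10],0]
    - [[0,0,10],0]
    - [[0,0,10],0]
    - [[0,0,6],0]
    - [[0,0,0],0]

```text
clock: 10.37
position: [0.4613, -0.1265, 0.0947]
ee_rot: [0.008, 0.987, 0.156, -0.028]
contact_force: [-0.6, 0.3, 0.1]
width: 0.0562
```

```bash
python3 plan.py 18 460,-133,34
```

```text
t 10.4 pos [ 461.3 -126.5   94.7] yaw 17.9 tilt mrad [-52.  -24.4] F [-0.6  0.3  0.1] w 56.2 q [-0.381  0.278  1.881 -0.049  1.023 -0.667] qd [ 0.015  0.007 -0.001  0.002  0.     0.001]
460,-133,34 2 [[[0,3,30],-0.1],[[0,2,31],-0.0]]
```

Emit:
carry_out:
  series:
    - [[0,2,10],0]
    - [[0,2,15],0]
    - [[0,2,15],0]
    - [[0,1,12],0]
    - [[0,0,8],0]
    - [[0,0,4],0]
    - [[0,0,0],0]

```text
clock: 10.95
position: [0.4644, -0.1341, 0.0299]
ee_rot: [0.01, 0.987, 0.157, -0.024]
contact_force: [-0.4, -0.1, 0.6]
width: 0.0562
```

```bash
python3 plan.py 18 460,-134,34
```

```text
t 10.9 pos [ 464.4 -134.1   29.9] yaw 18.1 tilt mrad [-45.1 -26.6] F [-0.4 -0.1  0.6] w 56.2 q [-0.393  0.365  1.955 -0.056  0.854 -0.672] qd [ 0.004 -0.003 -0.008  0.002  0.007 -0.   ]
460,-134,34 1 [[[-4,-1,-4],0.1]]
```

Emit:
carry_out:
  series:
    - [[-2,0,-2],0]
    - [[-2,0,-2],0]
    - [[0,0,0],0]

```text
clock: 11.2
position: [0.4616, -0.1353, 0.0356]
ee_rot: [0.01, 0.987, 0.158, -0.024]
contact_force: [0.4, -0.3, -0.6]
width: 0.0558
```

Emit:
carry_out:
  series:
    - [[0,0,0],0]
    - [[0,0,0],0]
    - [[0,0,0],0]
    - [[0,0,0],0]
    - [[0,0,0],0]
    - [[0,0,0],0]
  fingers: 10
  squeeze: 50

```text
clock: 11.7
position: [0.4627, -0.1359, 0.0379]
ee_rot: [0.011, 0.987, 0.157, -0.022]
contact_force: [-0.3, -0.3, -0.6]
width: 0.0209
```

```bash
python3 plan.py 18 460,-134,300
```

```text
t 11.7 pos [ 462.7 -135.9   37.9] yaw 18.1 tilt mrad [-39.  -29.2] F [-0.3 -0.3 -0.6] w 20.9 q [-0.398  0.349  1.954 -0.055  0.864 -0.678] qd [-0.    -0.001  0.001 -0.001  0.001 -0.   ]
460,-134,300 7 [[[-2,0,-37],0.0],[[-2,0,-37],0.0],[[-2,0,-38],0.0],[[-2,0,-37],0.0],[[-2,0,-38],0.0],[[-2,1,-37],0.1],[[-2,0,-38],0.0]]
```

Emit:
carry_out:
  series:
    - [[-1,0,-10],0]
    - [[-2,0,-25],0]
    - [[-2,0,-35],0]
    - [[-2,0,-38],0]
    - [[-2,0,-38],0]
    - [[-2,0,-38],0]
    - [[-2,0,-38],0]
    - [[-1,0,-20],0]
    - [[0,0,-8],0]
    - [[0,0,0],0]

```text
clock: 12.53
position: [0.457, -0.1319, 0.2972]
ee_rot: [0.009, 0.987, 0.158, -0.025]
contact_force: [0.3, -0.3, -0.5]
width: 0.0209
```

```bash
python3 plan.py 11.5 524,335,300
```

```text
t 12.5 pos [ 457.  -131.9  297.2] yaw 18.1 tilt mrad [-47.5 -25. ] F [ 0.3 -0.3 -0.5] w 20.9 q [-0.395  0.114  1.554 -0.041  1.507 -0.709] qd [-0.002 -0.006  0.009  0.    -0.004  0.   ]
524,335,300 12 [[[17,-35,-1],0.6],[[17,-35,-2],0.5],[[17,-36,-1],0.6],[[16,-36,-2],0.5],[[16,-36,-1],0.6],[[16,-36,-2],0.5],[[15,-36,-1],0.6],[[15,-36,-2],0.5],[[15,-37,-1],0.6],[[14,-37,-2],0.5],[[14,-36,-1],0.6],[[14,-37,-2],0.5]]
```

Emit:
carry_out:
  series:
    - [[5,-10,-3],0.3]
    - [[10,-20,-4],0.4]
    - [[14,-30,-4],0.4]
    - [[15,-33,-4],0.5]
    - [[15,-33,-4],0.5]
    - [[15,-33,-4],0.5]
    - [[15,-33,-4],0.5]
    - [[14,-33,-4],0.5]
    - [[14,-33,-4],0.5]
    - [[14,-33,-4],0.5]

```text
clock: 13.37
position: [0.5005, 0.1905, 0.3041]
ee_rot: [0.01, 0.993, 0.109, -0.043]
contact_force: [0.5, -0.4, -0.9]
width: 0.0211
```

```bash
python3 plan.py 11.5 524,335,290
```

```text
t 13.4 pos [500.5 190.5 304.1] yaw 12.5 tilt mrad [-82.4 -29.3] F [ 0.5 -0.4 -0.9] w 21.1 q [ 0.24   0.234  1.389 -0.009  1.606  0.022] qd [ 0.757  0.363 -0.481  0.052  0.166  0.859]
524,335,290 4 [[[14,-34,2],0.2],[[14,-34,2],0.3],[[13,-34,2],0.2],[[13,-34,2],0.3]]
```

Emit:
carry_out:
  series:
    - [[13,-32,0],0.3]
    - [[12,-28,0],0.3]
    - [[9,-20,0],0.3]
    - [[6,-14,0],0]
    - [[3,-7,5],0]
    - [[2,-3,10],0]
    - [[2,0,16],0]
    - [[1,0,20],0]
    - [[1,0,20],0]
    - [[1,0,20],0]

```text
clock: 14.2
position: [0.5148, 0.3076, 0.1867]
ee_rot: [0.014, 0.993, 0.104, -0.052]
contact_force: [0.1, 0.4, -0.9]
width: 0.0211
```

```bash
python3 plan.py 11.5 524,335,100
```

```text
t 14.2 pos [514.8 307.6 186.7] yaw 11.9 tilt mrad [-101.4  -38.1] F [ 0.1  0.4 -0.9] w 21.1 q [0.419 0.398 1.437 0.006 1.415 0.209] qd [-0.021  0.128  0.472 -0.01  -0.576 -0.012]
524,335,100 3 [[[8,-9,28],0.1],[[8,-9,28],0.1],[[8,-8,28],0.2]]
```

The tilt has drifted to 0.1 rad. I'll see whether holding still aloft corrects it.

Emit:
carry_out:
  series:
    - [[0,0,0],0]
    - [[0,0,0],0]
    - [[0,0,0],0]
    - [[0,0,0],0]
    - [[0,0,0],0]
    - [[0,0,0],0]
    - [[0,0,0],0]
    - [[0,0,0],0]
    - [[0,0,0],0]
    - [[0,0,0],0]

```text
clock: 15.03
position: [0.5137, 0.3019, 0.1857]
ee_rot: [0.015, 0.993, 0.101, -0.054]
contact_force: [0.4, 1.3, -0.0]
width: 0.0211
```

```bash
python3 plan.py 11.5
```

```text
t 15.0 pos [513.7 301.9 185.7] yaw 11.6 tilt mrad [-105.   -41.7] F [ 0.4  1.3 -0. ] w 21.1 q [0.412 0.396 1.443 0.004 1.415 0.208] qd [ 0.001 -0.004 -0.004  0.001 -0.001  0.   ]
```

Emit:
carry_out:
  series:
    - [[8,0,0],0]
    - [[8,0,0],0]
    - [[8,0,0],0]
    - [[8,0,0],0]
    - [[8,0,0],0]
    - [[0,0,0],0]
    - [[0,0,0],0]

```text
clock: 15.62
position: [0.5583, 0.3113, 0.1802]
ee_rot: [0.015, 0.993, 0.101, -0.054]
contact_force: [-0.0, 0.0, -0.5]
width: 0.0206
```

```bash
python3 plan.py 11.5
```

```text
t 15.6 pos [558.3 311.3 180.2] yaw 11.6 tilt mrad [-103.8  -41.4] F [-0.   0.  -0.5] w 20.6 q [0.399 0.463 1.346 0.002 1.445 0.195] qd [-0.005  0.024 -0.022 -0.004 -0.01  -0.002]
```

Emit:
carry_out:
  series:
    - [[-8,0,0],0]
    - [[-8,0,0],0]
    - [[-8,0,0],0]
    - [[-8,0,0],0]
    - [[-8,0,0],0]
    - [[0,0,0],0]
    - [[0,0,0],0]

```text
clock: 16.2
position: [0.5121, 0.3017, 0.1852]
ee_rot: [0.016, 0.993, 0.102, -0.056]
contact_force: [0.1, -0.0, -0.8]
width: 0.0207
```

```bash
python3 plan.py 11.5
```

```text
t 16.2 pos [512.1 301.7 185.2] yaw 11.6 tilt mrad [-107.1  -42.4] F [ 0.1 -0.  -0.8] w 20.7 q [0.413 0.395 1.446 0.004 1.416 0.208] qd [ 0.007 -0.028  0.026  0.006  0.008  0.002]
```

Holding still doesn't correct it here, and the offset seems to come from fast swings, so later traverses go slower. The vial itself is only about 4° off vertical, so I'll place it now.

Emit:
carry_out:
  series:
    - [[5,-8,5],0]
    - [[5,-8,10],0]
    - [[5,-8,15],0]
    - [[2,-5,15],0]
    - [[2,-2,15],0]
    - [[2,0,12],0]
    - [[1,0,8],0]
    - [[0,0,4],0]
    - [[0,0,0],0]

```text
clock: 16.95
position: [0.5221, 0.3414, 0.0893]
ee_rot: [0.014, 0.993, 0.102, -0.053]
contact_force: [-0.5, -0.9, -0.8]
width: 0.0207
```

```bash
python3 plan.py 11.5 525,335,80 525,335,60
```

```text
t 16.9 pos [522.1 341.4  89.3] yaw 11.7 tilt mrad [-103.4  -38.8] F [-0.5 -0.9 -0.8] w 20.7 q [0.461 0.507 1.51  0.012 1.236 0.252] qd [ 0.005  0.019 -0.008  0.    -0.003  0.002]
525,335,80 1 [[[3,7,9],0.2]]
525,335,60 1 [[[2,-1,20],-0.0]]
```

Emit:
carry_out:
  series:
    - [[2,3,5],0]
    - [[2,3,6],0]
    - [[2,1,8],0]
    - [[1,0,8],0]
    - [[1,0,6],0]
    - [[0,0,4],0]
    - [[0,0,0],0]

```text
clock: 17.53
position: [0.5301, 0.3343, 0.0493]
ee_rot: [0.013, 0.993, 0.101, -0.052]
contact_force: [-0.2, 0.2, -0.3]
width: 0.0207
```

```bash
python3 plan.py 11.5 525,335,36;  python3 - <<'E'
from h import *
im=grab('scene')
a=cv2.resize(im['frame'][195:250,145:215],None,fx=8,fy=8,interpolation=cv2.INTER_CUBIC)
cv2.imwrite('pics/place2.png',a)
E
```

```text
t 17.5 pos [530.1 334.3  49.3] yaw 11.6 tilt mrad [-100.   -37.2] F [-0.2  0.2 -0.3] w 20.7 q [0.446 0.546 1.55  0.011 1.152 0.238] qd [-0.004  0.001 -0.002 -0.001 -0.002 -0.   ]
525,335,36 1 [[[-3,-2,14],0.1]]
```

View pics/place2.png

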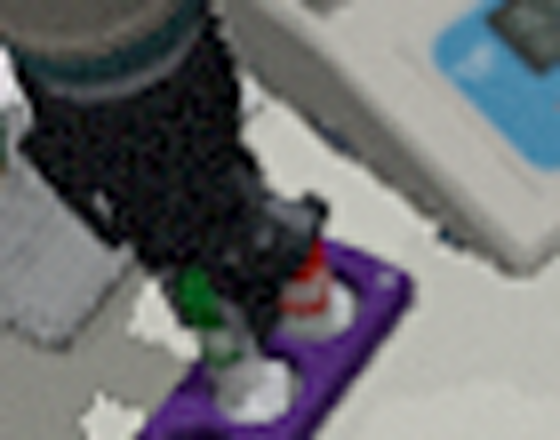

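Green's base looks a few mm beyond the pocket centre (up and left in the image), which agrees with TCP x=530. I'll shift back and lower.

Emit:
carry_out:
  series:
    - [[-2,1,0],0]
    - [[-3,1,2],0]
    - [[-2,1,4],0]
    - [[-1,0,4],0]
    - [[0,0,2],0]
    - [[0,0,2],0]

```text
clock: 18.08
position: [0.5215, 0.3295, 0.0373]
ee_rot: [0.013, 0.993, 0.102, -0.05]
contact_force: [-0.4, -0.2, -0.3]
width: 0.0205
```

```bash
python3 plan.py 11.5 524,331,34
```

```text
t 18.1 pos [521.5 329.5  37.3] yaw 11.6 tilt mrad [-96.4 -35.5] F [-0.4 -0.2 -0.3] w 20.5 q [0.445 0.544 1.59  0.011 1.111 0.236] qd [ 0.     0.02   0.044  0.001 -0.061 -0.001]
524,331,34 1 [[[3,-1,3],0.1]]
```

Emit:
carry_out:
  series:
    - [[1,-1,1],0]
    - [[1,0,2],0]
    - [[0,0,1],0]

```text
clock: 18.33
position: [0.5227, 0.331, 0.0336]
ee_rot: [0.013, 0.993, 0.102, -0.05]
contact_force: [-2.4, -1.3, 10.8]
width: 0.0205
```

```bash
python3 plan.py 11.5 524,331,34
```

```text
t 18.3 pos [522.7 331.   33.6] yaw 11.7 tilt mrad [-96.8 -35.4] F [-2.4 -1.3 10.8] w 20.5 q [0.446 0.55  1.589 0.011 1.106 0.237] qd [ 0.003  0.001  0.003 -0.001 -0.007 -0.001]
524,331,34 1 [[[1,0,0],0.2]]
```

Emit:
carry_out:
  series:
    - [[0,0,0],0]
    - [[0,0,0],0]
    - [[0,0,0],0]
    - [[0,0,0],0]
  fingers: 56

```text
clock: 18.67
position: [0.5236, 0.3315, 0.0338]
ee_rot: [0.012, 0.994, 0.102, -0.049]
contact_force: [-0.2, 0.2, -0.7]
width: 0.0561
```

Emit:
carry_out:
  series:
    - [[-1,0,-10],0]
    - [[-2,1,-20],0]
    - [[-3,1,-25],0]
    - [[-3,1,-30],0]
    - [[-3,1,-30],0]
    - [[-2,0,-20],0]
    - [[-1,0,-10],0]
    - [[0,0,0],0]

```text
clock: 19.33
position: [0.523, 0.3291, 0.1886]
ee_rot: [0.013, 0.993, 0.102, -0.051]
contact_force: [0.6, 0.1, -0.5]
width: 0.056
```

```bash
python3 plan.py 11.5;  python3 - <<'E'
from h import *
im=grab('scene')
a=cv2.resize(im['frame'][195:250,145:215],None,fx=8,fy=8,interpolation=cv2.INTER_CUBIC)
cv2.imwrite('pics/rel2.png',a)
E
```

```text
t 19.3 pos [523.  329.1 188.6] yaw 11.6 tilt mrad [-97.9 -36.1] F [ 0.6  0.1 -0.5] w 56.0 q [0.444 0.421 1.394 0.01  1.431 0.238] qd [-0.002 -0.013 -0.004 -0.     0.     0.   ]
```

View pics/rel2.png

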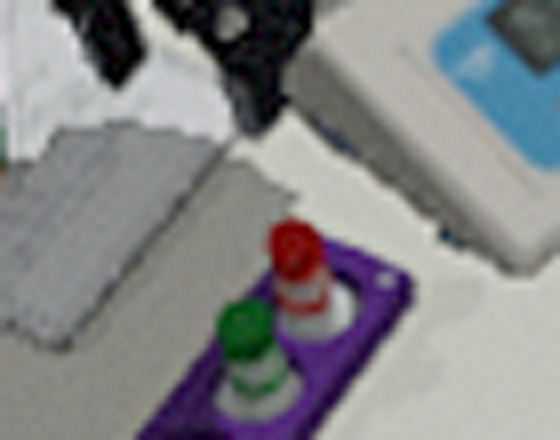

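Red and green both stand upright in the two right-hand pockets. Now I'll return for yellow, slower, to see what that does to the tilt.

Emit:
carry_out:
  series:
    - [[-1,0,-10],0]
    - [[-2,1,-20],0]
    - [[-2,1,-25],0]
    - [[-2,1,-25],0]
    - [[-2,1,-20],0]
    - [[-1,4,-8],0]
    - [[-4,9,0],0]
    - [[-5,14,0],-0.2]
    - [[-5,16,0],-0.2]
    - [[-6,17,1],-0.2]

```text
clock: 20.22
position: [0.5118, 0.2598, 0.2934]
ee_rot: [0.016, 0.992, 0.109, -0.062]
contact_force: [0.4, -1.0, -1.3]
width: 0.056
```

Emit:
carry_out:
  series:
    - [[-6,17,0],-0.2]
    - [[-6,17,0],-0.2]
    - [[-6,17,1],-0.2]
    - [[-6,17,0],-0.2]
    - [[-6,17,0],-0.2]
    - [[-6,17,0],-0.2]
    - [[-6,17,0],-0.2]
    - [[-6,17,0],-0.2]
    - [[-6,17,1],-0.2]
    - [[-6,17,0],-0.2]

```text
clock: 21.05
position: [0.4754, 0.0574, 0.2859]
ee_rot: [0.019, 0.988, 0.126, -0.083]
contact_force: [-0.3, 0.6, -0.3]
width: 0.056
```

```bash
python3 plan.py 18 474,-175,280
```

```text
t 21.1 pos [475.4  57.4 285.9] yaw 14.4 tilt mrad [-158.6  -58.5] F [-0.3  0.6 -0.3] w 56.0 q [ 0.018  0.197  1.491 -0.056  1.614 -0.234] qd [-0.442 -0.099  0.138 -0.075 -0.023 -0.471]
474,-175,280 6 [[[-10,37,3],-0.6],[[-10,37,3],-0.6],[[-10,37,3],-0.6],[[-11,37,4],-0.6],[[-11,37,3],-0.6],[[-11,38,4],-0.5]]
```

Emit:
carry_out:
  series:
    - [[-2,8,0],0]
    - [[-1,4,0],0]
    - [[0,0,0],0]
    - [[0,0,0],0]

```text
clock: 21.38
position: [0.4706, 0.0393, 0.2827]
ee_rot: [0.019, 0.988, 0.123, -0.088]
contact_force: [1.0, 0.1, -0.6]
width: 0.0559
```

Emit:
carry_out:
  series:
    - [[0,0,0],0]
    - [[0,0,0],0]
    - [[0,0,0],0]
    - [[0,0,0],0]
    - [[0,0,0],0]
    - [[0,0,0],0]
    - [[0,0,0],0]
    - [[0,0,0],0]

```text
clock: 22.05
position: [0.4708, 0.043, 0.2819]
ee_rot: [0.018, 0.988, 0.125, -0.088]
contact_force: [-0.5, 0.1, -0.4]
width: 0.056
```

Emit:
carry_out:
  series:
    - [[0,0,-30],0]
    - [[0,0,-30],0]
    - [[0,0,-30],0]
    - [[0,0,-30],0]
    - [[0,0,0],0]
    - [[0,0,0],0]

```text
clock: 22.55
position: [0.4897, 0.0504, 0.4024]
ee_rot: [0.017, 0.988, 0.125, -0.092]
contact_force: [-0.1, 0.9, -0.9]
width: 0.0564
```

Emit:
carry_out:
  series:
    - [[0,0,30],0]
    - [[0,0,30],0]
    - [[0,0,30],0]
    - [[0,0,30],0]
    - [[0,0,0],0]
    - [[0,0,0],0]

```text
clock: 23.05
position: [0.4662, 0.0432, 0.2779]
ee_rot: [0.017, 0.988, 0.125, -0.091]
contact_force: [0.5, -0.1, 0.9]
width: 0.056
```

```bash
python3 plan.py 18
python3 - <<'E'
from scipy.spatial.transform import Rotation as Ro
E
```

```text
t 23.1 pos [466.2  43.2 277.9] yaw 14.4 tilt mrad [-176.1  -57.2] F [ 0.5 -0.1  0.9] w 56.0 q [-0.01   0.194  1.517 -0.059  1.607 -0.26 ] qd [-0.003  0.018  0.092  0.002 -0.012  0.   ]
```

Emit:
carry_out:
  series:
    - [[-5,17,0],0]
    - [[-5,17,0],0]
    - [[-5,17,0],0]
    - [[-5,17,0],0]
    - [[-5,17,0],0]
    - [[-5,17,0],0]
    - [[0,0,0],0]
    - [[0,0,0],0]

```text
clock: 23.72
position: [0.4705, -0.0672, 0.2954]
ee_rot: [0.02, 0.988, 0.126, -0.083]
contact_force: [-0.2, -0.2, 0.3]
width: 0.0559
```

```bash
python3 plan.py 18
```

```text
t 23.7 pos [470.5 -67.2 295.4] yaw 14.5 tilt mrad [-160.1  -59.7] F [-0.2 -0.2  0.3] w 55.9 q [-0.217  0.181  1.489 -0.093  1.616 -0.469] qd [-0.023 -0.004 -0.041 -0.024  0.007 -0.006]
```

Emit:
carry_out:
  series:
    - [[-5,17,0],0]
    - [[-5,17,0],0]
    - [[-5,17,0],0]
    - [[-5,17,0],0]
    - [[-5,17,0],0]
    - [[-5,17,0],0]
    - [[0,0,0],0]
    - [[0,0,0],0]

```text
clock: 24.38
position: [0.4739, -0.1717, 0.3101]
ee_rot: [0.02, 0.988, 0.13, -0.076]
contact_force: [0.2, 0.2, 0.1]
width: 0.0563
```

```bash
python3 plan.py 18
```

```text
t 24.4 pos [ 473.9 -171.7  310.1] yaw 14.8 tilt mrad [-146.  -59.] F [0.2 0.2 0.1] w 56.3 q [-0.405  0.202  1.424 -0.112  1.627 -0.665] qd [-0.008  0.004 -0.026 -0.018 -0.001 -0.004]
```

Emit:
carry_out:
  series:
    - [[5,-17,0],0]
    - [[5,-17,0],0]
    - [[5,-17,0],0]
    - [[5,-17,0],0]
    - [[5,-17,0],0]
    - [[5,-17,0],0]
    - [[0,0,0],0]
    - [[0,0,0],0]

```text
clock: 25.05
position: [0.4778, -0.0519, 0.3065]
ee_rot: [0.018, 0.988, 0.133, -0.073]
contact_force: [0.4, -0.2, -0.1]
width: 0.0566
```

```bash
python3 plan.py 18
```

```text
t 25.1 pos [477.8 -51.9 306.5] yaw 15.2 tilt mrad [-140.4  -54.7] F [ 0.4 -0.2 -0.1] w 56.6 q [-0.192  0.175  1.467 -0.081  1.628 -0.458] qd [ 0.048 -0.009  0.004  0.033  0.01   0.015]
```

Emit:
carry_out:
  series:
    - [[0,0,0],4]
    - [[0,0,0],4]
    - [[0,0,0],4]
    - [[0,0,0],4]
    - [[0,0,0],4]
    - [[0,0,0],4]
    - [[0,0,0],0]
    - [[0,0,0],0]

```text
clock: 25.72
position: [0.4783, -0.0512, 0.3088]
ee_rot: [0.034, 0.994, -0.083, -0.066]
contact_force: [-0.2, 0.7, -0.2]
width: 0.0562
```

```bash
python3 plan.py 18
```

```text
t 25.7 pos [478.3 -51.2 308.8] yaw -9.9 tilt mrad [-137.4  -56.5] F [-0.2  0.7 -0.2] w 56.2 q [-0.189  0.173  1.463 -0.082  1.63  -0.022] qd [-0.003 -0.001 -0.006 -0.002  0.004  0.009]
```

Moves at y<0 make the tilt recover, so I'll go back to the yaw and use a few strokes there.

Emit:
carry_out:
  series:
    - [[0,0,0],-4]
    - [[0,0,0],-4]
    - [[0,0,0],-4]
    - [[0,0,0],-4]
    - [[0,0,0],-4]
    - [[0,0,0],-4]
    - [[0,0,0],-4]

```text
clock: 26.3
position: [0.4785, -0.0522, 0.3097]
ee_rot: [0.016, 0.982, 0.176, -0.072]
contact_force: [-0.1, -0.7, 0.9]
width: 0.0557
```

Emit:
carry_out:
  series:
    - [[-6,17,2],0]
    - [[-6,17,2],0]
    - [[-6,17,2],0]
    - [[-6,17,2],0]
    - [[-6,17,2],0]
    - [[-6,17,2],0]
    - [[-6,17,2],0]
    - [[-6,17,2],0]
    - [[0,0,0],0]
    - [[0,0,0],0]

```text
clock: 27.13
position: [0.481, -0.2038, 0.3022]
ee_rot: [0.015, 0.98, 0.187, -0.072]
contact_force: [-0.0, -1.1, 0.3]
width: 0.056
```

```bash
python3 plan.py 18
```

```text
t 27.1 pos [ 481.  -203.8  302.2] yaw 21.6 tilt mrad [-134.6  -57.1] F [-0.  -1.1  0.3] w 56.0 q [-0.457  0.225  1.412 -0.111  1.601 -0.832] qd [-0.028  0.012 -0.01  -0.022 -0.01  -0.021]
```

Emit:
carry_out:
  series:
    - [[12,0,0],0]
    - [[12,0,0],0]
    - [[12,0,0],0]
    - [[12,0,0],0]
    - [[0,0,0],0]
    - [[0,0,0],0]

```text
clock: 27.63
position: [0.5312, -0.1802, 0.2944]
ee_rot: [0.014, 0.979, 0.19, -0.071]
contact_force: [0.0, 0.1, -0.0]
width: 0.0561
```

```bash
python3 plan.py 18
```

```text
t 27.6 pos [ 531.2 -180.2  294.4] yaw 22.0 tilt mrad [-133.   -55.2] F [ 0.   0.1 -0. ] w 56.1 q [-0.385  0.291  1.339 -0.101  1.615 -0.768] qd [ 0.034  0.027 -0.017  0.014 -0.01   0.007]
```

Emit:
carry_out:
  series:
    - [[-30,0,0],0]
    - [[-40,0,0],0]
    - [[-40,0,0],0]
    - [[-20,0,0],0]
    - [[0,0,0],0]
    - [[0,0,0],0]

```text
clock: 28.13
position: [0.4095, -0.2272, 0.3113]
ee_rot: [0.014, 0.978, 0.194, -0.072]
contact_force: [0.8, 0.6, -0.4]
width: 0.0557
```

```bash
python3 plan.py 18
```

```text
t 28.1 pos [ 409.5 -227.2  311.3] yaw 22.5 tilt mrad [-136.4  -55.2] F [ 0.8  0.6 -0.4] w 55.7 q [-0.562  0.132  1.507 -0.12   1.589 -0.951] qd [-0.02  -0.028  0.015 -0.016  0.012 -0.007]
```

Emit:
carry_out:
  series:
    - [[0,0,40],0]
    - [[0,0,40],0]
    - [[0,0,40],0]
    - [[0,0,30],0]
    - [[0,0,0],0]
    - [[0,0,0],0]

```text
clock: 28.63
position: [0.3971, -0.2354, 0.1608]
ee_rot: [0.017, 0.978, 0.196, -0.067]
contact_force: [0.2, 0.2, 0.4]
width: 0.056
```

```bash
python3 plan.py 18
```

```text
t 28.6 pos [ 397.1 -235.4  160.8] yaw 22.6 tilt mrad [-123.4  -59.8] F [0.2 0.2 0.4] w 56.0 q [-0.592  0.206  1.797 -0.127  1.211 -0.938] qd [ 0.011  0.039  0.038  0.005 -0.009  0.005]
```

Emit:
carry_out:
  series:
    - [[-20,0,10],0]
    - [[-20,0,20],0]
    - [[-15,0,20],0]
    - [[-5,0,20],0]
    - [[0,0,0],0]
    - [[0,0,0],0]

```text
clock: 29.13
position: [0.3455, -0.2688, 0.1078]
ee_rot: [0.025, 0.978, 0.198, -0.059]
contact_force: [-0.0, 0.2, -0.5]
width: 0.0562
```

```bash
python3 plan.py 18
```

```text
t 29.1 pos [ 345.5 -268.8  107.8] yaw 22.8 tilt mrad [-105.2  -72.8] F [-0.   0.2 -0.5] w 56.2 q [-0.717  0.21   1.947 -0.146  1.021 -1.038] qd [-0.001  0.004 -0.014  0.001  0.014  0.001]
```

Emit:
carry_out:
  series:
    - [[0,0,0],0]
    - [[0,0,0],0]
    - [[0,0,0],0]
    - [[0,0,0],0]
    - [[0,0,0],0]
    - [[0,0,0],0]
    - [[0,0,0],0]
    - [[0,0,0],0]
    - [[0,0,0],0]
    - [[0,0,0],0]

```text
clock: 29.97
position: [0.3535, -0.2714, 0.115]
ee_rot: [0.031, 0.978, 0.2, -0.054]
contact_force: [0.4, -0.4, -0.6]
width: 0.0558
```

```bash
python3 plan.py 18
```

```text
t 30.0 pos [ 353.5 -271.4  115. ] yaw 23.0 tilt mrad [-93.1 -82.1] F [ 0.4 -0.4 -0.6] w 55.8 q [-0.71   0.205  1.931 -0.144  1.027 -1.037] qd [ 0.    -0.001 -0.     0.002  0.001  0.001]
```

Emit:
carry_out:
  series:
    - [[0,0,-40],0]
    - [[0,0,-40],0]
    - [[0,0,-40],0]
    - [[0,0,0],0]
    - [[0,0,40],0]
    - [[0,0,40],0]
    - [[0,0,30],0]
    - [[0,0,0],0]
    - [[0,0,0],0]

```text
clock: 30.72
position: [0.3564, -0.2719, 0.1291]
ee_rot: [0.033, 0.978, 0.2, -0.051]
contact_force: [0.2, 0.2, 0.4]
width: 0.0565
```

```bash
python3 plan.py 18
```

```text
t 30.7 pos [ 356.4 -271.9  129.1] yaw 22.9 tilt mrad [-87.2 -86. ] F [0.2 0.2 0.4] w 56.5 q [-0.707  0.189  1.91  -0.141  1.057 -1.04 ] qd [-0.006  0.026  0.047  0.001 -0.009 -0.001]
```

Emit:
carry_out:
  series:
    - [[5,-15,0],0]
    - [[5,-15,0],0]
    - [[5,-15,0],0]
    - [[0,0,0],0]
    - [[-5,15,0],0]
    - [[-5,15,0],0]
    - [[-5,15,0],0]
    - [[0,0,0],0]
    - [[0,0,0],0]

```text
clock: 31.47
position: [0.3634, -0.2781, 0.1414]
ee_rot: [0.041, 0.978, 0.2, -0.046]
contact_force: [-0.6, 0.8, -0.1]
width: 0.0559
```

```bash
python3 plan.py 18
```

```text
t 31.5 pos [ 363.4 -278.1  141.4] yaw 22.9 tilt mrad [-73.  -99.4] F [-0.6  0.8 -0.1] w 55.9 q [-0.707  0.179  1.888 -0.141  1.07  -1.043] qd [-0.016 -0.002 -0.047 -0.014 -0.005 -0.01 ]
```

Drift is pose-dependent: close-in poses push the tilt radially outward, and extended ones push it inward. I'll dwell close-in on the left side to cancel the current tilt of (-73,-99) mrad.

```bash
python3 plan.py 18 330,-150,215 310,80,215 260,290,170
```

```text
t 31.5 pos [ 363.4 -278.1  141.4] yaw 22.9 tilt mrad [-73.  -99.4] F [-0.6  0.8 -0.1] w 55.9 q [-0.707  0.179  1.888 -0.141  1.07  -1.043] qd [-0.016 -0.002 -0.047 -0.014 -0.005 -0.01 ]
330,-150,215 4 [[[3,-32,-21],1.2],[[2,-31,-21],1.2],[[1,-32,-21],1.3],[[1,-31,-20],1.2]]
310,80,215 6 [[[9,-37,-4],0.0],[[9,-37,-4],0.0],[[9,-38,-3],0.0],[[8,-37,-4],0.0],[[9,-38,-3],0.0],[[8,-37,-4],0.0]]
260,290,170 6 [[[4,-36,5],0.0],[[4,-36,5],0.0],[[3,-36,4],0.0],[[4,-37,5],0.0],[[3,-36,4],0.0],[[4,-37,5],0.0]]
```

Emit:
carry_out:
  series:
    - [[2,-20,-21],1.2]
    - [[2,-32,-21],1.2]
    - [[1,-32,-21],1.2]
    - [[1,-31,-20],1.2]
    - [[9,-37,-4],0]
    - [[9,-37,-4],0]
    - [[9,-38,-3],0]
    - [[8,-37,-4],0]
    - [[9,-38,-3],0]
    - [[8,-37,-4],0]

```text
clock: 32.3
position: [0.3148, 0.0783, 0.225]
ee_rot: [0.046, 0.987, 0.149, -0.036]
contact_force: [1.3, -1.0, -0.1]
width: 0.0557
```

Emit:
carry_out:
  series:
    - [[4,-36,0],0]
    - [[4,-36,0],0]
    - [[3,-36,0],0]
    - [[3,-34,0],0]
    - [[2,-25,0],0]
    - [[1,-12,0],0]
    - [[0,0,0],0]

```text
clock: 32.88
position: [0.2697, 0.2707, 0.2134]
ee_rot: [0.042, 0.986, 0.155, -0.031]
contact_force: [-0.4, -1.2, -0.7]
width: 0.0562
```

```bash
python3 plan.py 18 260,290,150
```

```text
t 32.9 pos [269.7 270.7 213.4] yaw 17.7 tilt mrad [-48.5 -93.5] F [-0.4 -1.2 -0.7] w 56.2 q [ 0.648  0.051  1.839 -0.046  1.346  0.348] qd [ 0.035 -0.009  0.003 -0.019  0.02  -0.004]
260,290,150 2 [[[1,-13,31],-0.1],[[0,-13,31],-0.2]]
```

Emit:
carry_out:
  series:
    - [[-15,-15,5],0]
    - [[-24,-15,10],0]
    - [[-24,-15,10],0]
    - [[-20,-12,10],0]
    - [[0,0,10],0]
    - [[0,0,0],0]

```text
clock: 33.38
position: [0.1677, 0.2942, 0.1713]
ee_rot: [0.043, 0.986, 0.156, -0.029]
contact_force: [-0.4, -0.2, 0.5]
width: 0.0557
```

```bash
python3 plan.py 18
```

```text
t 33.4 pos [167.7 294.2 171.3] yaw 17.8 tilt mrad [-43.5 -92.8] F [-0.4 -0.2  0.5] w 55.7 q [ 0.875  0.021  1.985 -0.028  1.235  0.572] qd [ 0.027 -0.042 -0.006  0.022  0.043  0.012]
```

Emit:
carry_out:
  series:
    - [[6,10,0],0]
    - [[6,10,0],0]
    - [[6,10,0],0]
    - [[-6,-10,0],0]
    - [[-6,-10,0],0]
    - [[-6,-10,0],0]
    - [[6,10,0],0]
    - [[6,10,0],0]
    - [[-6,-10,0],0]
    - [[-6,-10,0],0]

```text
clock: 34.22
position: [0.1751, 0.2887, 0.1787]
ee_rot: [0.042, 0.987, 0.151, -0.024]
contact_force: [-0.2, 0.0, 0.3]
width: 0.0563
```

Emit:
carry_out:
  series:
    - [[6,10,0],0]
    - [[6,10,0],0]
    - [[6,10,0],0]
    - [[-6,-10,0],0]
    - [[-6,-10,0],0]
    - [[-6,-10,0],0]
    - [[6,10,0],0]
    - [[6,10,0],0]
    - [[-6,-10,0],0]
    - [[-6,-10,0],0]

```text
clock: 35.05
position: [0.184, 0.2848, 0.1873]
ee_rot: [0.041, 0.989, 0.144, -0.018]
contact_force: [0.3, 0.7, -1.1]
width: 0.0562
```

```bash
python3 plan.py 18
```

```text
t 35.0 pos [184.  284.8 187.3] yaw 16.5 tilt mrad [-23.4 -85.6] F [ 0.3  0.7 -1.1] w 56.2 q [ 0.835 -0.005  1.966 -0.042  1.26   0.56 ] qd [ 0.339  0.029 -0.047 -0.005  0.013  0.361]
```

```bash
python3 plan.py 18 310,80,225 370,-140,220 470,-172,150
```

```text
t 35.0 pos [184.  284.8 187.3] yaw 16.5 tilt mrad [-23.4 -85.6] F [ 0.3  0.7 -1.1] w 56.2 q [ 0.835 -0.005  1.966 -0.042  1.26   0.56 ] qd [ 0.339  0.029 -0.047 -0.005  0.013  0.361]
310,80,225 7 [[[9,34,-3],-0.2],[[9,33,-3],-0.2],[[8,34,-3],-0.2],[[8,33,-3],-0.2],[[8,34,-4],-0.2],[[8,34,-3],-0.3],[[8,33,-4],-0.2]]
370,-140,220 6 [[[-2,38,4],-0.0],[[-2,38,4],-0.0],[[-2,38,4],-0.0],[[-1,38,3],-0.0],[[-2,37,4],-0.0],[[-1,38,3],-0.0]]
470,-172,150 4 [[[22,14,18],-0.0],[[22,14,18],-0.0],[[22,14,17],-0.0],[[22,14,18],-0.0]]
```

Emit:
carry_out:
  series:
    - [[5,20,-3],-0.2]
    - [[9,33,-3],-0.2]
    - [[8,34,-3],-0.2]
    - [[8,33,-3],-0.2]
    - [[8,34,-4],-0.2]
    - [[8,34,-3],-0.3]
    - [[4,35,0],-0.2]
    - [[-2,38,3],0]
    - [[-2,38,3],0]
    - [[-2,38,3],0]

```text
clock: 35.88
position: [0.3372, -0.034, 0.2314]
ee_rot: [0.041, 0.986, 0.162, -0.009]
contact_force: [1.2, -0.3, -0.7]
width: 0.0558
```

Emit:
carry_out:
  series:
    - [[-1,36,3],0]
    - [[0,28,3],0]
    - [[5,15,3],0]
    - [[15,8,5],0]
    - [[18,5,8],0]
    - [[10,3,8],0]
    - [[5,0,4],0]
    - [[0,0,0],0]

```text
clock: 36.55
position: [0.4185, -0.133, 0.2101]
ee_rot: [0.047, 0.988, 0.148, -0.007]
contact_force: [-0.4, -0.2, 0.6]
width: 0.056
```

```bash
python3 plan.py 18 473,-175,110
```

```text
t 36.5 pos [ 418.5 -133.   210.1] yaw 17.0 tilt mrad [  0.8 -95.1] F [-0.4 -0.2  0.6] w 56.0 q [-0.393  0.07   1.826 -0.094  1.209 -0.66 ] qd [-0.016 -0.004 -0.002 -0.012  0.024 -0.007]
473,-175,110 4 [[[11,12,26],-0.2],[[10,12,26],-0.3],[[11,12,26],-0.2],[[10,11,26],-0.3]]
```

Emit:
carry_out:
  series:
    - [[6,7,10],-0.2]
    - [[11,11,20],-0.2]
    - [[11,11,22],-0.3]
    - [[9,9,20],-0.3]
    - [[4,3,12],0]
    - [[0,0,6],0]
    - [[0,0,0],0]

```text
clock: 37.13
position: [0.4705, -0.1691, 0.1201]
ee_rot: [0.048, 0.986, 0.161, -0.007]
contact_force: [-0.9, 0.7, 0.0]
width: 0.056
```

```bash
python3 plan.py 18 474,-176,80 474,-177,34
```

```text
t 37.1 pos [ 470.5 -169.1  120.1] yaw 18.4 tilt mrad [  2.4 -97.6] F [-0.9  0.7  0. ] w 56.0 q [-0.42   0.242  1.86  -0.105  1.    -0.688] qd [ 0.001  0.004 -0.004 -0.001  0.003 -0.007]
474,-176,80 2 [[[1,2,20],0.2],[[1,2,21],0.2]]
474,-177,34 2 [[[1,-2,23],0.0],[[0,-1,22],0.0]]
```

Emit:
carry_out:
  series:
    - [[1,2,10],0.2]
    - [[1,2,14],0.2]
    - [[1,1,16],0]
    - [[0,-1,14],0]
    - [[0,-1,12],0]
    - [[0,-1,10],0]
    - [[0,-1,5],0]
    - [[0,0,2],0]

```text
clock: 37.8
position: [0.4745, -0.1776, 0.0377]
ee_rot: [0.051, 0.986, 0.158, -0.003]
contact_force: [-0.1, 0.1, -0.8]
width: 0.0564
```

```bash
python3 plan.py 18 474,-177,35
python3 - <<'E'
from h import *
im=grab('scene')
a=cv2.resize(im['frame'][120:195,245:325],None,fx=7,fy=7,interpolation=cv2.INTER_CUBIC)
cv2.imwrite('pics/pre3.png',a)
E
```

```text
t 37.8 pos [ 474.5 -177.6   37.7] yaw 18.2 tilt mrad [  10.9 -102.2] F [-0.1  0.1 -0.8] w 56.4 q [-0.432  0.349  1.96  -0.125  0.783 -0.663] qd [-0.005  0.03   0.032 -0.01  -0.067  0.005]
474,-177,35 1 [[[0,-1,3],0.2]]
```

View pics/pre3.png

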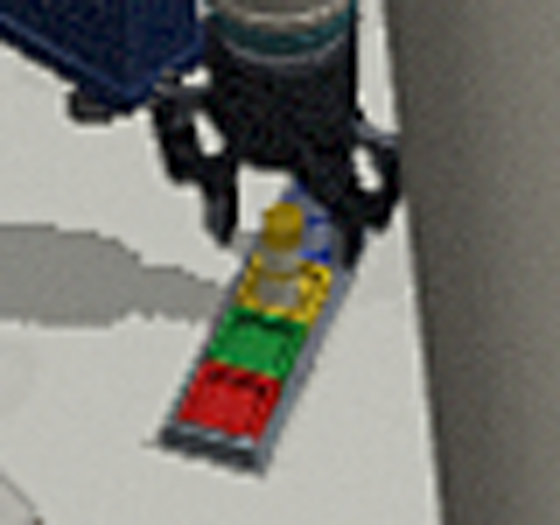

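Yellow (280,250) is centred between the finger tips at (222,240) and (345,260). Closing.

Emit:
carry_out:
  series:
    - [[0,0,2],0]
    - [[0,0,1],0]
    - [[0,0,0],0]
    - [[0,0,0],0]
    - [[0,0,0],0]
    - [[0,0,0],0]
    - [[0,0,0],0]
  fingers: 10
  squeeze: 50

```text
clock: 38.43
position: [0.4765, -0.1787, 0.0376]
ee_rot: [0.053, 0.986, 0.158, -0.0]
contact_force: [-0.9, -0.4, -0.4]
width: 0.0211
```

```bash
python3 plan.py 18 474,-177,200 410,-120,285 380,70,285 420,260,285 513,377,285
```

```text
t 38.4 pos [ 476.5 -178.7   37.6] yaw 18.2 tilt mrad [  16.6 -105. ] F [-0.9 -0.4 -0.4] w 21.1 q [-0.432  0.35   1.961 -0.127  0.776 -0.662] qd [ 0.001 -0.004 -0.001 -0.002  0.002 -0.001]
474,-177,200 5 [[[-1,3,-32],0.0],[[-1,3,-32],0.0],[[-1,3,-33],0.1],[[-1,3,-32],0.0],[[-1,3,-33],0.1]]
410,-120,285 4 [[[-11,-16,-23],-0.0],[[-11,-16,-23],-0.0],[[-11,-17,-23],-0.0],[[-11,-16,-22],-0.0]]
380,70,285 5 [[[6,-38,-4],-0.0],[[6,-38,-4],-0.0],[[6,-38,-4],-0.0],[[6,-37,-4],-0.0],[[6,-38,-5],-0.0]]
420,260,285 5 [[[19,-33,-4],-0.0],[[19,-34,-4],-0.0],[[20,-33,-4],-0.0],[[19,-34,-4],-0.0],[[20,-33,-3],-0.0]]
513,377,285 4 [[[31,-21,-3],-0.0],[[31,-20,-3],-0.0],[[31,-21,-2],-0.0],[[31,-20,-3],-0.0]]
```

Emit:
carry_out:
  series:
    - [[0,1,-10],0]
    - [[-1,2,-22],0]
    - [[-1,3,-32],0]
    - [[-1,3,-32],0]
    - [[-1,3,-32],0]
    - [[-3,0,-32],0]
    - [[-7,-8,-28],0]
    - [[-11,-14,-24],0]
    - [[-11,-16,-23],0]
    - [[-11,-20,-12],0]

```text
clock: 39.27
position: [0.4127, -0.1244, 0.288]
ee_rot: [0.051, 0.986, 0.157, -0.003]
contact_force: [0.1, 0.3, -0.7]
width: 0.0207
```

```bash
python3 plan.py 11.5 380,70,290 420,260,290 513,377,285
```

```text
t 39.3 pos [ 412.7 -124.4  288. ] yaw 18.0 tilt mrad [  10.4 -102.2] F [ 0.1  0.3 -0.7] w 20.7 q [-0.377  0.005  1.7   -0.093  1.39  -0.678] qd [ 0.266 -0.46   0.18   0.003  0.323  0.243]
380,70,290 5 [[[6,-39,-4],1.3],[[5,-39,-5],1.3],[[4,-39,-4],1.3],[[3,-39,-5],1.3],[[2,-39,-4],1.4]]
420,260,290 5 [[[15,-35,-4],-0.0],[[16,-36,-4],-0.0],[[15,-35,-4],-0.0],[[16,-36,-4],-0.0],[[15,-35,-3],-0.0]]
513,377,285 4 [[[29,-24,-2],-0.0],[[29,-24,-1],-0.0],[[28,-24,-2],-0.0],[[29,-24,-1],-0.0]]
```

Emit:
carry_out:
  series:
    - [[5,-28,-4],0.6]
    - [[5,-34,-5],0.6]
    - [[5,-35,-4],0.7]
    - [[5,-35,-5],0.7]
    - [[6,-35,-4],0.7]
    - [[10,-35,-4],0.7]
    - [[14,-35,-4],0.7]
    - [[15,-35,-4],0.7]
    - [[16,-35,-4],0.6]
    - [[18,-34,-3],0.5]

```text
clock: 40.1
position: [0.4151, 0.2412, 0.2996]
ee_rot: [0.055, 0.994, 0.092, 0.008]
contact_force: [0.7, -0.3, -0.8]
width: 0.021
```

```bash
python3 plan.py 11.5 513,377,285
```

```text
t 40.1 pos [415.1 241.2 299.6] yaw 10.6 tilt mrad [  25.2 -107.1] F [ 0.7 -0.3 -0.8] w 21.0 q [ 0.463  0.119  1.547 -0.108  1.502  0.287] qd [ 0.775  0.575 -0.648 -0.004  0.132  0.86 ]
513,377,285 5 [[[24,-23,0],-0.2],[[24,-23,1],-0.2],[[25,-23,0],-0.2],[[24,-23,1],-0.1],[[25,-24,0],-0.2]]
```

Emit:
carry_out:
  series:
    - [[24,-23,0],-0.2]
    - [[24,-23,0],-0.2]
    - [[20,-19,0],-0.2]
    - [[13,-12,0],0]
    - [[6,-6,5],0]
    - [[3,-3,12],0]
    - [[0,-2,20],0]
    - [[0,-2,24],0]
    - [[0,-2,24],0]
    - [[0,-2,20],0]

```text
clock: 40.93
position: [0.4923, 0.3549, 0.1821]
ee_rot: [0.051, 0.993, 0.103, 0.012]
contact_force: [-0.2, 0.3, -1.2]
width: 0.0208
```

```bash
python3 plan.py 11.5 516,374,100
```

```text
t 40.9 pos [492.3 354.9 182.1] yaw 11.9 tilt mrad [ 34.  -99.5] F [-0.2  0.3 -1.2] w 20.8 q [ 0.572  0.373  1.49  -0.106  1.306  0.393] qd [-0.009  0.153  0.397 -0.017 -0.555  0.052]
516,374,100 3 [[[9,-7,27],0.1],[[9,-8,27],0.2],[[8,-7,27],0.1]]
```

Emit:
carry_out:
  series:
    - [[6,-6,12],0.1]
    - [[6,-6,15],0.1]
    - [[6,-6,16],0.1]
    - [[5,-4,14],0]
    - [[3,-1,12],0]
    - [[1,-1,8],0]
    - [[0,0,4],0]
    - [[0,0,0],0]

```text
clock: 41.6
position: [0.5149, 0.3724, 0.0899]
ee_rot: [0.054, 0.994, 0.099, 0.008]
contact_force: [0.3, -0.5, -0.5]
width: 0.0207
```

```bash
python3 plan.py 11.5 516,375,70 516,374,50
```

```text
t 41.6 pos [514.9 372.4  89.9] yaw 11.4 tilt mrad [  25.9 -105.3] F [ 0.3 -0.5 -0.5] w 20.7 q [ 0.576  0.49   1.538 -0.112  1.152  0.424] qd [-0.002 -0.002 -0.005  0.     0.002 -0.   ]
516,375,70 1 [[[2,-4,20],-0.1]]
516,374,50 1 [[[-1,-2,20],0.0]]
```

Emit:
carry_out:
  series:
    - [[1,-2,8],0]
    - [[0,-2,12],0]
    - [[0,-1,12],0]
    - [[0,-1,8],0]
    - [[0,0,4],0]
    - [[0,0,2],0]

```text
clock: 42.1
position: [0.5173, 0.3746, 0.0429]
ee_rot: [0.052, 0.994, 0.099, 0.011]
contact_force: [0.8, -0.2, 0.4]
width: 0.0211
```

```bash
python3 plan.py 11.5 515,374,34
```

```text
t 42.1 pos [517.3 374.6  42.9] yaw 11.4 tilt mrad [  31.2 -101.8] F [ 0.8 -0.2  0.4] w 21.1 q [ 0.576  0.537  1.587 -0.118  1.05   0.439] qd [-0.002  0.03   0.033 -0.005 -0.058  0.005]
515,374,34 1 [[[-2,-1,9],-0.1]]
```

Emit:
carry_out:
  series:
    - [[-1,0,2],0]
    - [[-1,0,3],0]
    - [[0,0,2],0]
    - [[0,0,2],0]

```text
clock: 42.43
position: [0.5159, 0.3735, 0.0339]
ee_rot: [0.052, 0.994, 0.099, 0.011]
contact_force: [0.2, 0.6, -0.4]
width: 0.0205
```

```bash
python3 plan.py 11.5 515,374,33
```

```text
t 42.4 pos [515.9 373.5  33.9] yaw 11.4 tilt mrad [  32.5 -101. ] F [ 0.2  0.6 -0.4] w 20.5 q [ 0.576  0.543  1.602 -0.12   1.027  0.442] qd [-0.002  0.024  0.03  -0.002 -0.056  0.004]
515,374,33 1 [[[-1,-1,1],-0.1]]
```

Emit:
carry_out:
  series:
    - [[0,0,1],0]
    - [[0,0,1],0]

```text
clock: 42.6
position: [0.5161, 0.3734, 0.0322]
ee_rot: [0.052, 0.994, 0.099, 0.011]
contact_force: [-1.1, -0.4, 8.9]
width: 0.0206
```

```bash
python3 plan.py 11.5 515,374,33
```

```text
t 42.6 pos [516.1 373.4  32.2] yaw 11.4 tilt mrad [  33.1 -100.7] F [-1.1 -0.4  8.9] w 20.6 q [ 0.576  0.545  1.604 -0.12   1.023  0.442] qd [-0.001 -0.002  0.001 -0.001 -0.005 -0.   ]
515,374,33 1 [[[-1,-1,-1],-0.1]]
```

Contact came at floor height. Release and rise.

Emit:
carry_out:
  series:
    - [[0,0,0],0]
    - [[0,0,0],0]
    - [[0,0,0],0]
    - [[0,0,0],0]
  fingers: 56

```text
clock: 42.93
position: [0.5167, 0.3737, 0.0329]
ee_rot: [0.051, 0.994, 0.099, 0.012]
contact_force: [0.9, -0.5, 0.5]
width: 0.056
```

Emit:
carry_out:
  series:
    - [[0,1,-10],0]
    - [[0,2,-20],0]
    - [[0,3,-28],0]
    - [[0,3,-30],0]
    - [[0,3,-30],0]
    - [[0,3,-30],0]
    - [[0,3,-30],0]
    - [[0,3,-30],0]
    - [[0,1,-10],0]

```text
clock: 43.68
position: [0.511, 0.3725, 0.2633]
ee_rot: [0.053, 0.994, 0.099, 0.009]
contact_force: [0.8, -0.6, 0.6]
width: 0.0563
```

```bash
python3 plan.py 18 420,230,290 370,60,270 380,-130,260 470,-210,200;  python3 - <<'E'
from h import *
im=grab('scene')
a=cv2.resize(im['frame'][195:260,135:215],None,fx=7,fy=7,interpolation=cv2.INTER_CUBIC)
cv2.imwrite('pics/rel3.png',a)
E
```

```text
t 43.7 pos [511.  372.5 263.3] yaw 11.4 tilt mrad [  28.  -103.6] F [ 0.8 -0.6  0.6] w 56.3 q [ 0.579  0.373  1.286 -0.102  1.516  0.388] qd [ 0.002 -0.053 -0.198  0.007  0.271 -0.027]
420,230,290 5 [[[-23,25,-3],-1.3],[[-24,24,-3],-1.3],[[-25,24,-3],-1.3],[[-25,23,-3],-1.4],[[-26,22,-2],-1.3]]
370,60,270 5 [[[-20,29,7],-0.0],[[-20,29,7],-0.0],[[-20,29,7],-0.0],[[-20,28,7],-0.0],[[-20,29,8],-0.0]]
380,-130,260 5 [[[-10,36,6],-0.0],[[-10,36,6],-0.0],[[-10,36,6],-0.0],[[-9,37,6],-0.0],[[-10,36,6],-0.0]]
470,-210,200 4 [[[15,24,18],-0.0],[[16,24,17],-0.0],[[15,25,18],-0.0],[[16,24,17],-0.0]]
```

View pics/rel3.png

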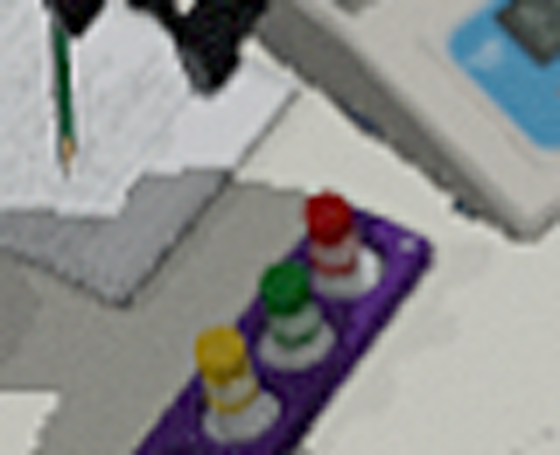

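Red (335,245), green (290,310) and yellow (230,380) all stand upright in their pockets. Back for blue.

Emit:
carry_out:
  series:
    - [[-15,15,-8],-0.6]
    - [[-22,24,-6],-0.7]
    - [[-22,25,-5],-0.7]
    - [[-22,26,-3],-0.7]
    - [[-22,28,0],-0.7]
    - [[-18,30,4],-0.7]
    - [[-16,31,5],-0.7]
    - [[-14,32,6],-0.7]
    - [[-12,33,6],-0.6]
    - [[-10,35,6],-0.5]

```text
clock: 44.57
position: [0.408, 0.0569, 0.2864]
ee_rot: [0.051, 0.985, 0.166, 0.008]
contact_force: [1.4, 0.8, 0.5]
width: 0.0561
```

```bash
python3 plan.py 18 410,-130,250 475,-205,180
```

```text
t 44.6 pos [408.   56.9 286.4] yaw 19.1 tilt mrad [ 32.2 -97.7] F [1.4 0.8 0.5] w 56.1 q [ 0.058 -0.013  1.721 -0.101  1.408 -0.26 ] qd [-1.13  -0.165  0.238  0.014 -0.205 -1.229]
410,-130,250 5 [[[-12,35,11],0.2],[[-12,34,11],0.2],[[-11,35,11],0.2],[[-12,34,11],0.2],[[-11,35,10],0.3]]
475,-205,180 4 [[[10,21,20],0.0],[[10,21,20],0.0],[[9,21,20],0.0],[[10,21,20],0.0]]
```

Emit:
carry_out:
  series:
    - [[-11,35,8],0.2]
    - [[-10,34,9],0.2]
    - [[-8,34,11],0.2]
    - [[-4,32,14],0.2]
    - [[0,28,16],0]
    - [[6,22,18],0]
    - [[8,15,18],0]
    - [[6,9,16],0]
    - [[3,4,8],0]
    - [[0,0,3],0]

```text
clock: 45.4
position: [0.4641, -0.1765, 0.1831]
ee_rot: [0.052, 0.987, 0.154, 0.008]
contact_force: [-0.2, 0.6, -0.7]
width: 0.0559
```

```bash
python3 plan.py 18 487,-219,100 487,-219,36
```

```text
t 45.4 pos [ 464.1 -176.5  183.1] yaw 17.7 tilt mrad [  31.9 -100.1] F [-0.2  0.6 -0.7] w 55.9 q [-0.447  0.16   1.792 -0.085  1.118 -0.721] qd [-0.014  0.038  0.073  0.002 -0.079  0.003]
487,-219,100 3 [[[3,13,29],-0.1],[[3,13,29],-0.1],[[3,12,30],-0.1]]
487,-219,36 2 [[[0,-3,32],-0.0],[[0,-3,31],-0.0]]
```

Emit:
carry_out:
  series:
    - [[2,7,10],-0.1]
    - [[2,10,18],-0.1]
    - [[3,10,20],-0.1]
    - [[2,7,18],0]
    - [[1,3,12],0]
    - [[0,0,6],0]
    - [[0,0,0],0]

```text
clock: 45.98
position: [0.4885, -0.2153, 0.1014]
ee_rot: [0.052, 0.986, 0.159, 0.009]
contact_force: [0.5, -0.3, 0.4]
width: 0.0558
```

```bash
python3 plan.py 18 488,-219,36
```

```text
t 46.0 pos [ 488.5 -215.3  101.4] yaw 18.4 tilt mrad [  35.1 -100.5] F [ 0.5 -0.3  0.4] w 55.8 q [-0.496  0.29   1.846 -0.09   0.929 -0.766] qd [ 0.006 -0.006 -0.005  0.001  0.003 -0.004]
488,-219,36 2 [[[-1,-2,33],0.2],[[-1,-2,32],0.2]]
```

Emit:
carry_out:
  series:
    - [[0,0,10],0.1]
    - [[-1,0,16],0.1]
    - [[-1,-1,16],0]
    - [[0,-1,12],0]
    - [[0,-1,8],0]
    - [[0,0,4],0]
    - [[0,0,0],0]

```text
clock: 46.57
position: [0.4904, -0.2184, 0.0364]
ee_rot: [0.055, 0.986, 0.159, 0.013]
contact_force: [-0.0, 0.1, 0.7]
width: 0.0561
```

```bash
python3 plan.py 18 488,-219,36
```

```text
t 46.6 pos [ 490.4 -218.4   36.4] yaw 18.4 tilt mrad [  43.9 -104.5] F [-0.   0.1  0.7] w 56.1 q [-0.5    0.371  1.927 -0.103  0.757 -0.749] qd [ 0.005 -0.008 -0.002  0.002  0.005 -0.001]
488,-219,36 1 [[[-3,0,0],0.4]]
```

Emit:
carry_out:
  series:
    - [[-2,0,1],0]
    - [[0,0,0],0]
    - [[0,0,0],0]
    - [[0,0,0],0]
    - [[0,0,0],0]
    - [[0,0,0],0]
    - [[0,0,0],0]
  fingers: 10
  squeeze: 50

```text
clock: 47.15
position: [0.4904, -0.2199, 0.0385]
ee_rot: [0.057, 0.985, 0.16, 0.016]
contact_force: [0.5, -0.2, 0.3]
width: 0.0206
```

```bash
python3 plan.py 18 488,-219,200 415,-130,285
```

```text
t 47.1 pos [ 490.4 -219.9   38.5] yaw 18.5 tilt mrad [  49.4 -107.5] F [ 0.5 -0.2  0.3] w 20.6 q [-0.503  0.366  1.929 -0.103  0.754 -0.752] qd [ 0.001 -0.004 -0.003  0.002  0.002 -0.001]
488,-219,200 5 [[[0,3,-32],0.1],[[0,4,-32],0.1],[[0,3,-32],0.1],[[0,4,-32],0.1],[[0,3,-33],0.1]]
415,-130,285 4 [[[-10,-24,-24],-0.0],[[-10,-24,-24],-0.0],[[-10,-24,-25],-0.0],[[-11,-24,-24],-0.0]]
```

Emit:
carry_out:
  series:
    - [[0,1,-10],0]
    - [[0,2,-22],0]
    - [[0,3,-32],0]
    - [[0,3,-32],0]
    - [[0,3,-32],0]
    - [[-2,0,-32],0]
    - [[-6,-8,-28],0]
    - [[-8,-16,-24],0]
    - [[-8,-22,-22],0]
    - [[-7,-28,-14],0]

```text
clock: 47.98
position: [0.4286, -0.1457, 0.2922]
ee_rot: [0.057, 0.986, 0.158, 0.016]
contact_force: [0.6, 0.6, -0.1]
width: 0.0209
```

```bash
python3 plan.py 11.5 400,70,292 420,270,292 503,418,285
```

```text
t 48.0 pos [ 428.6 -145.7  292.2] yaw 18.2 tilt mrad [  48.5 -107.4] F [ 0.6  0.6 -0.1] w 20.9 q [-0.418  0.013  1.682 -0.08   1.359 -0.721] qd [ 0.471 -0.518  0.198 -0.019  0.349  0.461]
400,70,292 6 [[[7,-35,-4],1.1],[[6,-36,-4],1.1],[[5,-36,-4],1.1],[[5,-36,-4],1.1],[[4,-35,-4],1.2],[[3,-36,-4],1.1]]
420,270,292 6 [[[10,-32,-3],0.0],[[10,-32,-4],0.0],[[10,-32,-3],0.0],[[10,-32,-4],0.0],[[10,-31,-3],0.0],[[10,-32,-4],0.1]]
503,418,285 5 [[[22,-26,-1],-0.0],[[22,-26,-1],-0.0],[[22,-26,-1],-0.0],[[22,-25,-1],-0.0],[[22,-26,-1],-0.0]]
```

Emit:
carry_out:
  series:
    - [[6,-32,-4],0.6]
    - [[6,-35,-4],0.6]
    - [[6,-36,-4],0.6]
    - [[6,-36,-4],0.6]
    - [[7,-36,-4],0.7]
    - [[8,-36,-4],0.7]
    - [[10,-34,-4],0.7]
    - [[10,-34,-4],0.7]
    - [[10,-34,-4],0.6]
    - [[12,-33,-3],0.5]

```text
clock: 48.82
position: [0.4079, 0.2231, 0.3069]
ee_rot: [0.058, 0.993, 0.095, 0.031]
contact_force: [0.6, -0.3, 0.5]
width: 0.0214
```

```bash
python3 plan.py 11.5 505,418,285
```

```text
t 48.8 pos [407.9 223.1 306.9] yaw 11.2 tilt mrad [  71.8 -110.2] F [ 0.6 -0.3  0.5] w 21.4 q [ 0.453  0.07   1.587 -0.132  1.468  0.274] qd [ 0.845  0.445 -0.496 -0.03   0.129  0.932]
505,418,285 6 [[[22,-29,1],-0.1],[[22,-29,1],-0.0],[[22,-29,1],-0.1],[[22,-29,1],-0.0],[[22,-29,2],-0.1],[[22,-29,1],-0.0]]
```

Emit:
carry_out:
  series:
    - [[20,-28,1],0]
    - [[20,-28,1],0]
    - [[21,-28,1],0]
    - [[18,-24,1],0]
    - [[13,-16,2],0]
    - [[7,-8,6],0]
    - [[3,-4,14],0]
    - [[0,-2,20],0]
    - [[0,-2,24],0]
    - [[0,-2,20],0]

```text
clock: 49.65
position: [0.4894, 0.3901, 0.2127]
ee_rot: [0.052, 0.993, 0.101, 0.038]
contact_force: [0.3, 0.1, -0.3]
width: 0.021
```

```bash
python3 plan.py 11.5 507,418,95
```

```text
t 49.6 pos [489.4 390.1 212.7] yaw 11.8 tilt mrad [ 86.8 -96.4] F [ 0.3  0.1 -0.3] w 21.0 q [ 0.637  0.363  1.43  -0.133  1.339  0.464] qd [-0.018  0.135  0.374 -0.017 -0.529  0.055]
507,418,95 4 [[[4,-9,29],0.1],[[4,-9,29],0.1],[[4,-9,29],0.1],[[3,-10,29],0.0]]
```

Emit:
carry_out:
  series:
    - [[4,-8,16],0.1]
    - [[4,-9,22],0.1]
    - [[4,-9,24],0.1]
    - [[3,-8,20],0]
    - [[2,-5,14],0]
    - [[0,-1,8],0]
    - [[0,0,4],0]
    - [[0,0,0],0]

```text
clock: 50.32
position: [0.5038, 0.414, 0.0954]
ee_rot: [0.056, 0.993, 0.097, 0.034]
contact_force: [0.1, -0.1, 0.8]
width: 0.0209
```

```bash
python3 plan.py 11.5 507,418,70 507,418,50
```

```text
t 50.3 pos [503.8 414.   95.4] yaw 11.3 tilt mrad [  78.2 -105.3] F [ 0.1 -0.1  0.8] w 20.9 q [ 0.655  0.493  1.521 -0.145  1.135  0.523] qd [-0.004 -0.01   0.002 -0.001  0.01  -0.003]
507,418,70 1 [[[2,-6,25],-0.2]]
507,418,50 1 [[[-1,-3,20],-0.0]]
```

Emit:
carry_out:
  series:
    - [[1,-3,8],0]
    - [[1,-3,12],0]
    - [[-1,-2,14],0]
    - [[-1,-1,10],0]
    - [[-1,-1,5],0]
    - [[0,0,2],0]

```text
clock: 50.82
position: [0.5077, 0.4193, 0.045]
ee_rot: [0.054, 0.993, 0.096, 0.038]
contact_force: [-0.3, -0.2, -0.7]
width: 0.0209
```

```bash
python3 plan.py 11.5 507,418,36;  python3 - <<'E'
from h import *
im=grab('scene')
a=cv2.resize(im['frame'][200:270,130:215],None,fx=7,fy=7,interpolation=cv2.INTER_CUBIC)
cv2.imwrite('pics/place4.png',a)
E
```

```text
t 50.8 pos [507.7 419.3  45. ] yaw 11.2 tilt mrad [  85.7 -100.1] F [-0.3 -0.2 -0.7] w 20.9 q [ 0.658  0.545  1.569 -0.154  1.027  0.545] qd [-0.009  0.028  0.028 -0.008 -0.057  0.005]
507,418,36 1 [[[-1,0,9],-0.3]]
```

View pics/place4.png

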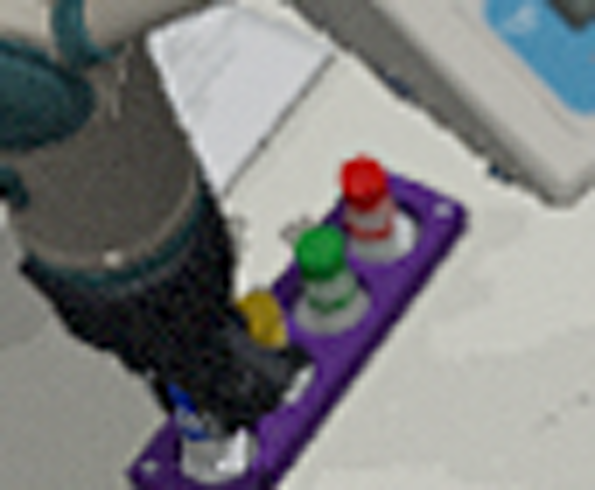

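Blue's base (215,455) is inside the leftmost pocket. Lowering to the floor.

Emit:
carry_out:
  series:
    - [[-1,0,2],0]
    - [[0,0,3],0]
    - [[0,0,2],0]
    - [[0,0,2],0]

```text
clock: 51.2
position: [0.5085, 0.4188, 0.0368]
ee_rot: [0.053, 0.993, 0.096, 0.039]
contact_force: [-0.4, -0.4, -0.3]
width: 0.0211
```

```bash
python3 plan.py 11.5 507,418,34
```

```text
t 51.2 pos [508.5 418.8  36.8] yaw 11.2 tilt mrad [ 88.2 -98.5] F [-0.4 -0.4 -0.3] w 21.1 q [ 0.657  0.552  1.579 -0.157  1.006  0.548] qd [-0.005  0.024  0.022 -0.009 -0.055  0.007]
507,418,34 1 [[[-2,0,3],-0.3]]
```

Emit:
carry_out:
  series:
    - [[-1,0,1],0]
    - [[0,0,1],0]
    - [[0,0,1],0]

```text
clock: 51.45
position: [0.508, 0.4184, 0.0339]
ee_rot: [0.053, 0.993, 0.096, 0.04]
contact_force: [0.5, 0.5, -0.9]
width: 0.0206
```

```bash
python3 plan.py 11.5 507,418,34
```

```text
t 51.5 pos [508.  418.4  33.9] yaw 11.2 tilt mrad [ 89. -98.] F [ 0.5  0.5 -0.9] w 20.6 q [ 0.657  0.554  1.584 -0.158  0.999  0.55 ] qd [-0.001  0.009  0.012 -0.002 -0.025  0.002]
507,418,34 1 [[[-1,0,0],-0.3]]
```

Emit:
carry_out:
  series:
    - [[0,0,1],0]
    - [[0,0,1],0]

```text
clock: 51.62
position: [0.5082, 0.4183, 0.0331]
ee_rot: [0.053, 0.993, 0.096, 0.04]
contact_force: [-2.2, 0.3, 9.5]
width: 0.021
```

```bash
python3 plan.py 11.5 507,418,220
```

```text
t 51.6 pos [508.2 418.3  33.1] yaw 11.2 tilt mrad [ 89.4 -97.6] F [-2.2  0.3  9.5] w 21.0 q [ 0.656  0.554  1.585 -0.158  0.996  0.55 ] qd [-0.002  0.002  0.004 -0.001 -0.007  0.002]
507,418,220 5 [[[2,4,-37],-0.1],[[2,4,-37],-0.0],[[3,4,-37],-0.1],[[2,5,-37],-0.0],[[3,4,-37],-0.1]]
```

Blue touches the floor with 9.5 N. Release and rise clear.

Emit:
carry_out:
  series:
    - [[0,0,0],0]
    - [[0,0,0],0]
    - [[0,0,0],0]
    - [[0,0,0],0]
  fingers: 56

```text
clock: 51.95
position: [0.5087, 0.4187, 0.0338]
ee_rot: [0.053, 0.993, 0.096, 0.041]
contact_force: [-0.5, 0.1, -0.3]
width: 0.0556
```

Emit:
carry_out:
  series:
    - [[1,1,-10],0]
    - [[2,2,-22],0]
    - [[2,3,-30],0]
    - [[2,4,-35],0]
    - [[2,4,-35],0]
    - [[2,4,-35],0]
    - [[2,4,-35],0]
    - [[1,2,-20],0]
    - [[0,0,-8],0]
    - [[0,0,0],0]

```text
clock: 52.78
position: [0.505, 0.4193, 0.2794]
ee_rot: [0.053, 0.993, 0.096, 0.039]
contact_force: [0.3, -0.3, 0.3]
width: 0.0559
```

```bash
python3 plan.py 11.5;  python3 - <<'E'
from h import *
im=grab('scene');T=grab('top')
a=cv2.resize(im['frame'][195:270,130:215],(595,525),interpolation=cv2.INTER_CUBIC)
cv2.imwrite('pics/final.png',a)
E
```

```text
t 52.8 pos [505.  419.3 279.4] yaw 11.2 tilt mrad [ 88.  -98.2] F [ 0.3 -0.3  0.3] w 55.9 q [ 0.66   0.382  1.236 -0.132  1.514  0.475] qd [-0.001 -0.014 -0.005 -0.002  0.001 -0.003]
```

View pics/final.png

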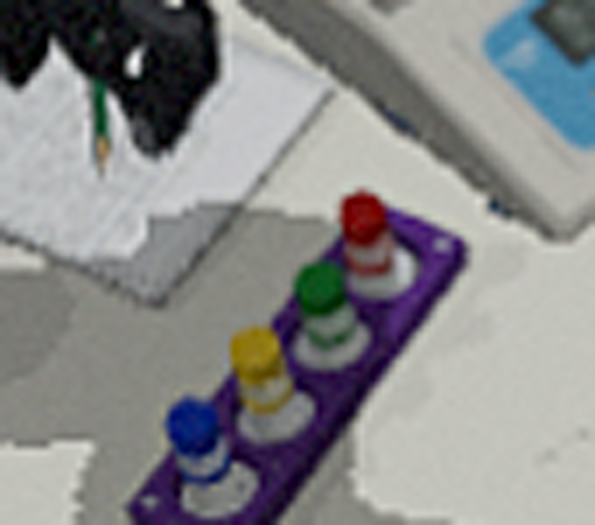

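All four stand upright in their pockets: blue (200,445), yellow (265,375), green (325,320) and red (370,240), from left to right. The gripper is clear, so I'm handing in.

```bash
python3 -c "
from rig import manip
print(manip.sign_off())"
```

```text
the job is handed in; nothing more can be done
None
```

All four vials are in the purple rack in reverse order. From left to right they now read blue, yellow, green, red; on the grey rack they read red, green, yellow, blue.

- **Placing:** each vial was lowered until the wrist felt its pocket floor (4 to 11 N, at the expected height), then released. I handed in at about 53 s of the 136 s allowed.
- **Last checks:** the final picture shows all four upright in their own pockets. The gripper was about 0.28 m up with no contact force.
- **What was off:** the tool tilted up to about 0.19 rad during the run, because the arm's drift builds up and the moves cannot correct tilt directly. I partly cancelled it by moving in close to the base. It was still about 0.13 rad at the end.
- **Slight lean in the grip:** red, gripped higher than intended, and green leaned a few degrees while held. Both settled upright when released.
- **Position error:** the two cameras disagreed by a few millimetres on the purple rack's position. That stayed within the pockets' clearance.

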